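# Load and fire the hand-cranked relay demagnetiser

### The arm

A 7-joint arm with a two-finger parallel gripper is mounted at the origin on the work surface. World frame = base frame: x ahead of the robot, y to its left, z up, the work surface at z = 0. Lengths are in mm, angles in degrees, forces in N, time in s.
With the tool pointing down it reaches from about 425 to 825 mm from the base axis. Payload 3.6 kg.
Tool frame: the origin (TCP) lies on the mounting face of the last link; the fingertips stand 186 mm ahead of it and the grasp point (between the pads) lies 167 mm ahead of it; z points along the fingers, y is the direction in which the jaws open and shut (so a half turn about z gives the same grasp; the last joint's range is limited). The gripper opens to 93 mm and grips with 3 to 60 N. Pads are 15 mm wide; open, the fingers measure 128 mm over their backs; the gripper's body (75 mm by 188 mm) begins 65 mm behind the grasp point.
Start: joints at [74.57, 35.231, -0.722, 81.555, 0.464, 63.22, -2.315], TCP at [156.284, -630.913, 404.74] pointing down, gripper open.
Joint ranges: [-178.69, 178.69], [-17.37, 117.87], [-77.05, 75.6], [15.02, 138.74], [-78.02, 258.01], [0.78, 113.62], [-162.83, 162.83]. Speed limits (degrees/s): [159.86, 159.86, 180, 180, 180, 180, 180].

### API

Orientations are given as a 3x3 rotation matrix whose columns are the frame's x, y, z axes.
In Python, from plant import env gives the robot as it stands.
- The arm moves only by the tool play_rows, never from a script. Its argument "increments" is a list of rows, each an object with "slide": the shift along the world's x, y, z in m, a list of three; "dr": the turn, a rotation vector about the world's x, y, z in degrees, a list of three; "hand": the closure, from -1 (fully open) to 1 (shut), so that 0 is half open. In form: [{"slide": [dx, dy, dz], "dr": [wx, wy, wz], "hand": hand}, ...]. A call has 1 to 8 rows; each row is the pose to reach, as a shift and turn from the pose measured when the call began; what a row does not reach only later rows make up. A row lasts 1/8 s, in which the tool goes at most 62.5 mm and 10.7 degrees, less where a joint would pass 70% of its speed; a pose out of reach is approached as far as the arm can. A call with a gripper value outside its range is refused whole. The fingers move at their own pace and stop on an object; "squeeze" is the grip in N (left out, the last holds). Time passes only in rows, so rows that repeat a pose let the fingers close. It gives the time, the measured TCP pose, the force and the opening at its end, in the units of the state.
- env.get_state(): the state, without advancing time (a new reading comes with each control period).
- env.grab_frame(name): name is "side" or "top"; returns a dict with "pixels" (420x560x3 uint8, blue, green, red), "z_map" (420x560 float32, mm along the optical axis (not along the pixel's ray), 0 where there is no reading), "K" (3x3 intrinsics, pixels), "k1" (the pictures are not rectified: a ray, as slopes to the right and down, at radius r is drawn at 1 + k1 r^2 times it, then the intrinsics apply), "origin" and "rotation" of the camera in the world. Camera axes: x right, y down, z forward; pixel columns grow to the right and rows downward; lengths in mm; the calibration is good to about 2 mm. A picture is of the moment at which its call begins.
- env.sign_off(): hands the job in, once; it reports no verdict.
The state is a dict: "time_s": time; "joint_pos": joint angles; "qvel": joint speeds; "tau": joint torques, N m; "ee_pos": TCP position; "orientation": TCP orientation; "force": force on the tool from outside, world axes, zero at the start; "wrist_torque": the same for the moment, N m; "gripper_width": opening from 0.0 (shut) to 1.0 (fully open).
Only numpy, scipy, OpenCV 4.12 (cv2) and the standard library are available. Lean on these libraries where they do the work, as an engineer would, in place of code of your own. Each camera call takes 0.05 s, during which the arm holds its last target.

### The job

Demagnetise all the loose sealed relays on the desk: flip the pawl's ball lever over so that it is out of the teeth, wind the crank clockwise until the tray is fully out, and flip the pawl back into the teeth before loading so that the tray cannot run out again. Then put every relay on the tray's floor inside its walls, wind the tray fully home between the coils, and only then press the plunger right down to its stop and let go. Leave the tray home with all the relays in it and the pawl in the teeth, and leave the other things on the desk where they are.

Things in the scene. Friction and masses are not known exactly. Their poses are not given: they have to be found in the camera images.
- demag: the bench demagnetiser, fixed on a grey base plate 240 (its x) x 370 mm (its y), plate top 12 mm above the desk. Origin on the desk under the home tray's centre. z up; -y is OUTWARD, the way the tray comes out; +x is the pawl's side, -x the crank's side. Switch box with the plunger at the +y end. Fixed parts are below 80 mm; only crank, pawl ball and plunger head reach above that
- coils (a point): point midway between the two copper coils, which stand left and right of the tray's home: 66 mm across, tops 78 mm above the desk, each 80 to 116 mm from this point in demag's x. Fixed to demag at x 0, y 20 mm, 45 mm above the desk
- tray_floor (a point): centre of the inner floor of the aluminium tray, 25 mm above the desk; moves with the tray; axes parallel to demag's. Inside it is 104 mm (x) x 134 mm (y); walls 5 mm thick stand 11 mm above the floor; open above
- tray (a joint): travel of the tray outward along demag's -y, m: 0 fully home between the coils, 0.120 fully out at its end stop, where it is loaded. Moved by the crank, 0.060 m per turn, light friction. Sawteeth every 14 mm along its +x edge: with the pawl in them the tray can be wound inward (the pawl clicks over) but locks after at most 14 mm outward
- crank (a joint): angle of the hand crank about its upright shaft, rad, growing clockwise seen from above as the tray comes out: 0 at tray home, 12.57 (two full turns) at tray fully out. At 0 and at every full turn the arm points to demag's -x. It stays where it is left
- crank_knob (a point): middle of the crank's upright black grip, 42 mm from the shaft and 108 mm above the desk: a round handle 19 mm thick that spins freely on its pin, from 89 to 125 mm above the desk, reached from above; the flat crank arm under it is 80 to 88 mm above the desk
- crank_axis (a point): point on the crank's upright shaft axis at the height of crank_knob; fixed to demag at x -68, y -60 mm, 108 mm above the desk. A post 75 mm high stands beside it, at demag x -99 to -113 mm
- pawl (a joint): tip-over pawl on a level pivot along demag's x (at y -86.5 mm, 48 mm above the desk), rad: about 0 to 0.2 with its nose in the teeth (lever leaning 30 degrees inward, +y), 1.2 flipped out (lever leaning 39 degrees outward, -y). Top-heavy: pushed past upright (0.52) it falls to the other side by itself and stays; 1 N at the ball is enough
- pawl_head (a point): centre of the black ball, 22 mm diameter, at the end of the pawl's lever, 60 mm from the pivot, at demag x 96 mm, 95 to 108 mm above the desk; nothing else is as high as the ball within 60 mm of it inward or outward
- plunger (a joint): travel of the spring plunger downward, m: 0 up, 0.010 at its stop; needs 3 N to start and 8 N at the stop; springs back up when released
- plunger_top (a point): centre of the top of the plunger's flat grey round head, 34 mm diameter, 85 mm above the desk when up; at demag x 0, y 134 mm
- relay0: a sealed relay: a plain rectangular steel can on a black base, 40 (its x) x 26 (its y) x 30 mm high, 40 to 85 g, loose on the desk; origin: centre of its underside, z up through the can. There are two to four relays, all alike; absent ones read None
- relay1: a sealed relay: a plain rectangular steel can on a black base, 40 (its x) x 26 (its y) x 30 mm high, 40 to 85 g, loose on the desk; origin: centre of its underside, z up through the can. There are two to four relays, all alike; absent ones read None
- relay2: a sealed relay: a plain rectangular steel can on a black base, 40 (its x) x 26 (its y) x 30 mm high, 40 to 85 g, loose on the desk; origin: centre of its underside, z up through the can. There are two to four relays, all alike; absent ones read None
- relay3: a sealed relay: a plain rectangular steel can on a black base, 40 (its x) x 26 (its y) x 30 mm high, 40 to 85 g, loose on the desk; origin: centre of its underside, z up through the can. There are two to four relays, all alike; absent ones read None
- rotary: bystander: round bakelite rotary switch, 44 mm across, 38 mm high, loose among the relays, origin under its centre
- capcan: bystander: round aluminium capacitor can, 30 mm across, 42 mm high, loose among the relays, origin under its centre
- transformer: bystander: dark iron-cored transformer, 68 x 56 x 46 mm, origin under its centre
- bugkey: bystander: brass bug key on a dark 85 x 150 mm base, 43 mm high, origin under its centre
- cardholder: bystander: green card holder block 50 x 110 mm with upright cards, 85 mm high, origin under its centre
- mug: bystander: white mug, 80 mm across, 90 mm high, origin under its centre
- screwdriver: bystander: screwdriver 170 mm long lying on the desk
- handmic: bystander: black hand microphone 50 x 75 x 28 mm lying on the desk, origin under its centre
Not all that is in view belongs to the job. What is shaped like the relay0 but green is not meant.

How it is judged (in metres and radians):
On the way, in this order (a step that is already met when the one before it is completed fails the run):
1. the pawl is flipped out of the teeth (value of joint pawl above 0.9 rad), for 0.2 s.
2. the tray is wound fully out (value of joint tray above 0.113 m), for 0.2 s.
3. the pawl is flipped back into the teeth with the tray still out (value of joint pawl below 0.35 rad and value of joint tray above 0.1 m), for 0.2 s.
4. all relays lie in the tray while it is out, pawl in the teeth (x of relay0 in the frame of tray_floor between -0.05 and 0.05 m and y of relay0 in the frame of tray_floor between -0.065 and 0.065 m and z of relay0 in the frame of tray_floor between -0.008 and 0.04 m and x of relay1 in the frame of tray_floor between -0.05 and 0.05 m and y of relay1 in the frame of tray_floor between -0.065 and 0.065 m and z of relay1 in the frame of tray_floor between -0.008 and 0.04 m and x of relay2 in the frame of tray_floor between -0.05 and 0.05 m and y of relay2 in the frame of tray_floor between -0.065 and 0.065 m and z of relay2 in the frame of tray_floor between -0.008 and 0.04 m and x of relay3 in the frame of tray_floor between -0.05 and 0.05 m and y of relay3 in the frame of tray_floor between -0.065 and 0.065 m and z of relay3 in the frame of tray_floor between -0.008 and 0.04 m and value of joint tray above 0.09 m and value of joint pawl below 0.35 rad), for 0.2 s.
5. the tray is wound fully home with all relays in it (x of relay0 in the frame of tray_floor between -0.05 and 0.05 m and y of relay0 in the frame of tray_floor between -0.065 and 0.065 m and z of relay0 in the frame of tray_floor between -0.008 and 0.04 m and x of relay1 in the frame of tray_floor between -0.05 and 0.05 m and y of relay1 in the frame of tray_floor between -0.065 and 0.065 m and z of relay1 in the frame of tray_floor between -0.008 and 0.04 m and x of relay2 in the frame of tray_floor between -0.05 and 0.05 m and y of relay2 in the frame of tray_floor between -0.065 and 0.065 m and z of relay2 in the frame of tray_floor between -0.008 and 0.04 m and x of relay3 in the frame of tray_floor between -0.05 and 0.05 m and y of relay3 in the frame of tray_floor between -0.065 and 0.065 m and z of relay3 in the frame of tray_floor between -0.008 and 0.04 m and value of joint tray below 0.006 m), for 0.2 s.
6. the plunger is pressed down to its stop with the loaded tray home (x of relay0 in the frame of tray_floor between -0.05 and 0.05 m and y of relay0 in the frame of tray_floor between -0.065 and 0.065 m and z of relay0 in the frame of tray_floor between -0.008 and 0.04 m and x of relay1 in the frame of tray_floor between -0.05 and 0.05 m and y of relay1 in the frame of tray_floor between -0.065 and 0.065 m and z of relay1 in the frame of tray_floor between -0.008 and 0.04 m and x of relay2 in the frame of tray_floor between -0.05 and 0.05 m and y of relay2 in the frame of tray_floor between -0.065 and 0.065 m and z of relay2 in the frame of tray_floor between -0.008 and 0.04 m and x of relay3 in the frame of tray_floor between -0.05 and 0.05 m and y of relay3 in the frame of tray_floor between -0.065 and 0.065 m and z of relay3 in the frame of tray_floor between -0.008 and 0.04 m and value of joint plunger above 0.0085 m and value of joint tray below 0.008 m), for 0.1 s.
At the end, for the whole second after the job is handed in: the tray is home (within 8 mm), every relay rests inside the tray walls (its origin within 50 mm in x and 65 mm in y of the tray's centre, not above 40 mm over its floor), the pawl is in the teeth and the plunger is up again (x of relay0 in the frame of tray_floor between -0.05 and 0.05 m and y of relay0 in the frame of tray_floor between -0.065 and 0.065 m and z of relay0 in the frame of tray_floor between -0.008 and 0.04 m and x of relay1 in the frame of tray_floor between -0.05 and 0.05 m and y of relay1 in the frame of tray_floor between -0.065 and 0.065 m and z of relay1 in the frame of tray_floor between -0.008 and 0.04 m and x of relay2 in the frame of tray_floor between -0.05 and 0.05 m and y of relay2 in the frame of tray_floor between -0.065 and 0.065 m and z of relay2 in the frame of tray_floor between -0.008 and 0.04 m and x of relay3 in the frame of tray_floor between -0.05 and 0.05 m and y of relay3 in the frame of tray_floor between -0.065 and 0.065 m and z of relay3 in the frame of tray_floor between -0.008 and 0.04 m and value of joint tray below 0.008 m and value of joint pawl below 0.35 rad and value of joint plunger below 0.002 m); the robot touches nothing.
It fails at once if the plunger is pressed while the tray is not home (value of joint plunger above 0.005 m and value of joint tray above 0.02 m).
It fails at once if another thing on the desk is moved more than 5 cm (distance of any of rotary, capcan, transformer, bugkey, cardholder, mug, screwdriver, handmic from where it was at the start of the episode above 0.05 m).
Of relay0, relay1, relay2, relay3 only 2 to 4 are there at a start; the rules pass over those that are not, and their reading is None.
At some moment in a run one of relay0, relay1, relay2, relay3 may be knocked a few centimetres aside while the robot is not near it.
Once in a run the grip may slacken for a moment while it holds something.
It also fails if it takes over 210 s, if anything falls off the work surface, if the arm or the gripper's body presses on something with over 40 N, if the wrist force passes 120 N, or if a joint passes its speed limit or range.

## Working session

There is one attempt and no reset: what is moved stays moved. The work goes in short steps, Python scripts to look and compute and a tool call to move; the robot and the scene stay as the last step left them, time stands still between calls to the robot, and variables do not carry over. Pictures are saved under pics/ and viewed, and the job is handed in when it is done.

Besides the shell and the picture viewer there is one more tool, called after ">>>" as name([rows], argument=value, ...), one row to a line, values as JSON. play_rows: Moves the arm, as the interface text tells. Its arguments: {"type":"object","properties":{"increments":{"type":"array","items":{"type":"object","properties":{"slide":{"type":"array","items":{"type":"number"}},"dr":{"type":"array","items":{"type":"number"}},"hand":{"type":"number"}}}},"squeeze":{"type":"number"}},"required":["increments"]}

```bash
ls; mkdir -p pics; python3 - <<'E'
from plant import env
import cv2,numpy as np
s=env.get_state(); print(s)
for n in("side","top"):
    f=env.grab_frame(n); cv2.imwrite(f"pics/{n}0.png",f["pixels"]); print(n,f["K"],f["k1"],f["origin"],f["rotation"]); np.savez(f"{n}0.npz",**f)
E
```

```text
pics
{'time_s': 0.0, 'joint_pos': array([74.56914521, 35.28877013, -0.72221704, 81.64107759,  0.4630374 ,
       63.22103645, -2.31418447]), 'qvel': array([ 0.07727838, -0.05756839, -0.02350374, -0.00398414,  0.03400446,
       -0.02331226,  0.06872491]), 'tau': array([-1.00225604e-04, -4.58933938e+01,  2.09158687e-01, -1.65743959e+01,
       -6.09678752e-02,  2.05752812e-02,  2.31268386e-04]), 'ee_pos': array([ 156.22049519, -630.61416914,  403.58746321]), 'orientation': array([[ 9.70649818e-01,  2.40496384e-01, -6.48403034e-04],
       [ 2.40497257e-01, -9.70646596e-01,  2.50093985e-03],
       [-2.79032070e-05, -2.58347596e-03, -9.99996662e-01]]), 'force': array([-0.67507384, -0.57306224,  0.7297234 ]), 'wrist_torque': array([-0.01898901, -0.00057996, -0.05423504]), 'gripper_width': 0.999968662153489}
side [[380.18011443   0.         280.1442971 ]
 [  0.         380.18011443 213.5032745 ]
 [  0.           0.           1.        ]] -0.02485123515074791 [ 220.05635072 -763.27499396  785.51054546] [[ 0.93223964 -0.24263687  0.26843361]
 [-0.36163859 -0.59993415  0.71365016]
 [-0.01211536 -0.76236892 -0.64702925]]
top [[513.61543131   0.         276.49159438]
 [  0.         513.61543131 204.18841352]
 [  0.           0.           1.        ]] -0.17837968421887418 [ 196.55019612  -31.99041252 1729.11529724] [[ 0.00532873 -0.98255216  0.18591089]
 [-0.99998231 -0.00572748 -0.00160786]
 [ 0.00264461 -0.18589903 -0.98256529]]
```

View pics/side0.png

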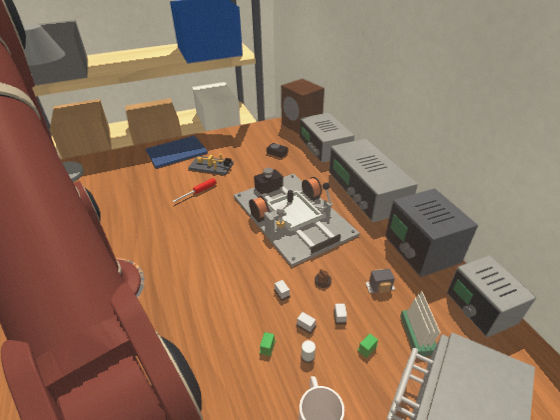

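View pics/top0.png

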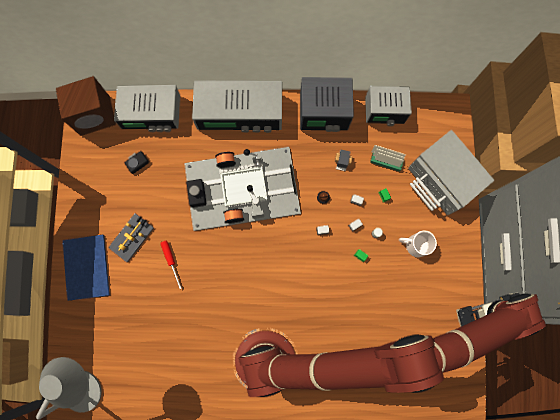

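```bash
cat > h.py <<'E'
import numpy as np,cv2
from plant import env
def grab(n,tag):
    f=env.grab_frame(n); cv2.imwrite(f"pics/{n}{tag}.png",f["pixels"]); np.savez(f"{n}{tag}.npz",**f); return f
def crop(f,x0,y0,w,h,s,name):
    im=f["pixels"][y0:y0+h,x0:x0+w]; cv2.imwrite("pics/"+name+".png",cv2.resize(im,None,fx=s,fy=s,interpolation=cv2.INTER_CUBIC))
def ray(f,u,v):
    K=f["K"];k=float(f["k1"]);
    xd=(u-K[0,2])/K[0,0];yd=(v-K[1,2])/K[1,1];x,y=xd,yd
    for _ in range(20):
        r=x*x+y*y; x,y=xd/(1+k*r),yd/(1+k*r)
    return np.array([x,y,1.])
def atz(f,u,v,z):
    d=f["rotation"]@ray(f,u,v); o=f["origin"]; t=(z-o[2])/d[2]; return o+t*d
def atd(f,u,v):
    d=float(f["z_map"][int(round(v)),int(round(u))]); return f["origin"]+f["rotation"]@(ray(f,u,v)*d)
def proj(f,P):
    c=f["rotation"].T@(np.asarray(P,float)-f["origin"]); x,y=c[0]/c[2],c[1]/c[2]; m=1+float(f["k1"])*(x*x+y*y)
    return f["K"][0,0]*x*m+f["K"][0,2], f["K"][1,1]*y*m+f["K"][1,2]
def cloud(f):
    h,w=f["z_map"].shape
    K=f["K"]; u,v=np.meshgrid(np.arange(w),np.arange(h))
    pts=np.stack([u,v],-1).reshape(-1,1,2).astype(np.float64)
    n=cv2.undistortPoints(pts,K,np.array([float(f["k1"]),0,0,0,0.])).reshape(h,w,2)
    d=f["z_map"][...,None]; c=np.concatenate([n*d,d],-1)
    return c@f["rotation"].T+f["origin"]
def load(t): return dict(np.load(t+".npz"))
E
python3 - <<'E'
from h import *
t=load("top0");s=load("side0")
crop(t,180,140,130,95,6,"ct0"); crop(t,300,180,110,90,7,"ct1")
crop(s,230,160,140,110,5,"cs0"); crop(s,240,255,160,110,5,"cs1")
E
```

```text
(no output)
```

View pics/ct0.png

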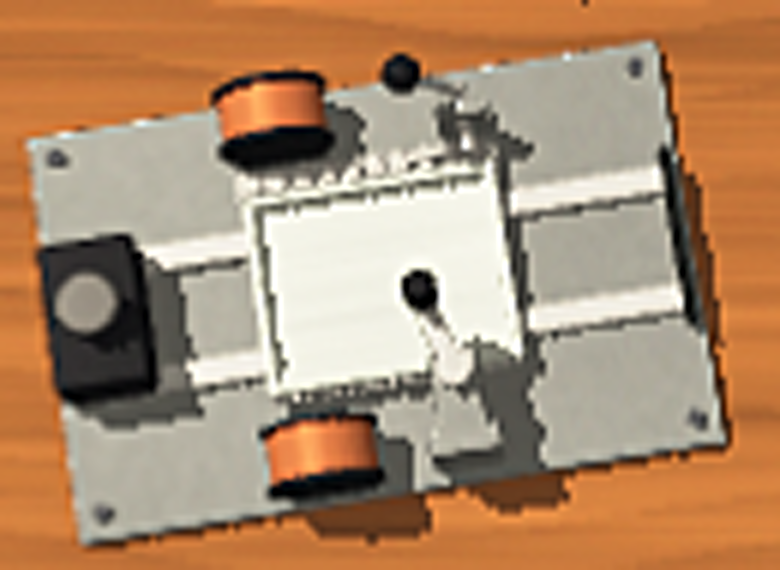

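View pics/ct1.png

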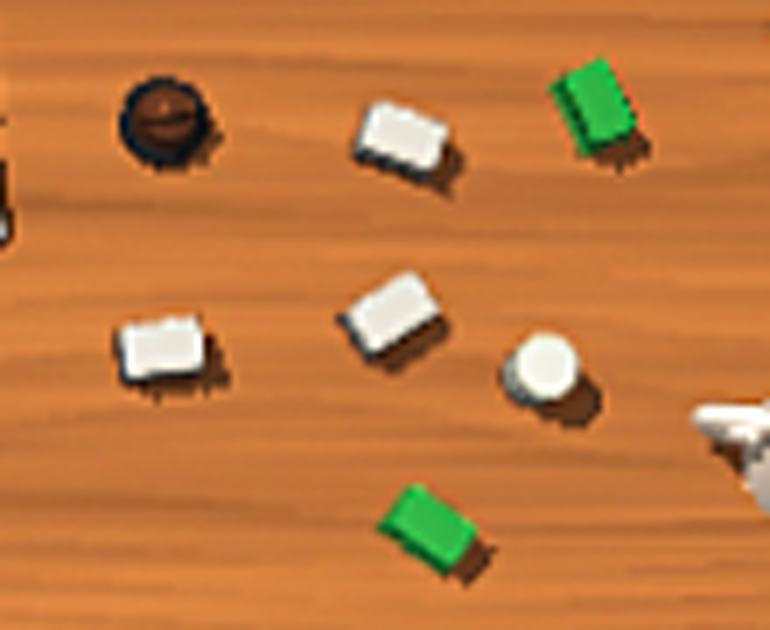

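View pics/cs0.png

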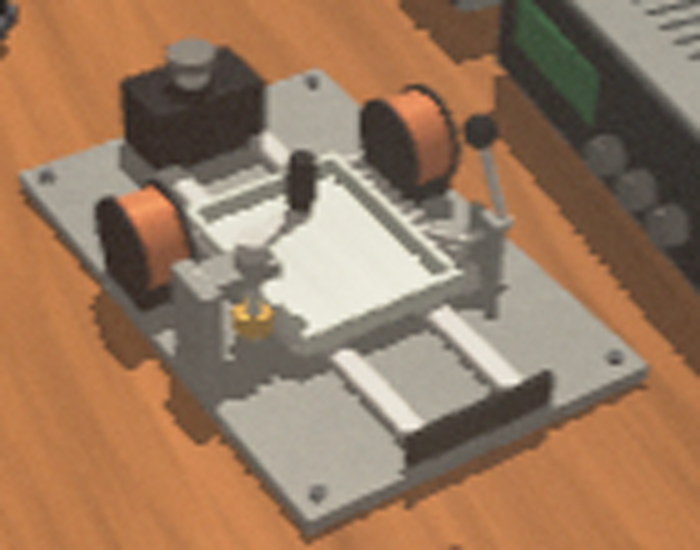

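View pics/cs1.png

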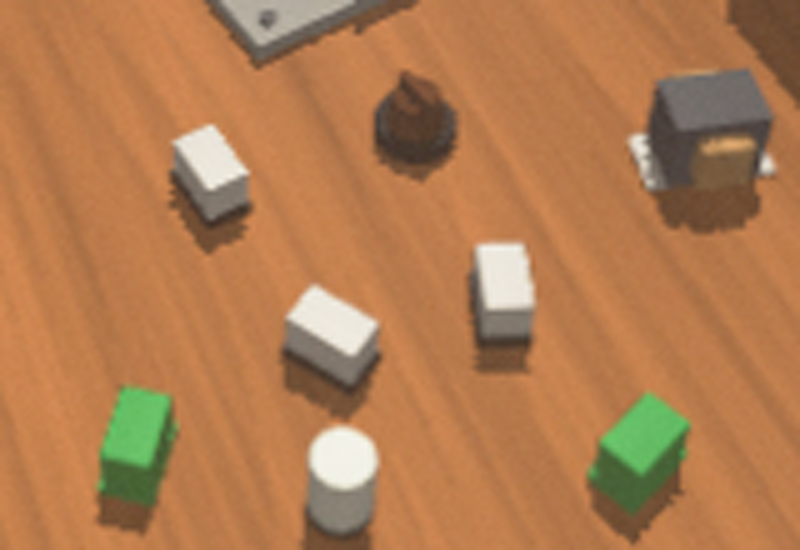

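```bash
cat >> h.py <<'E'
def cu(x,y,x0,y0,s): return (x+.5)/s-.5+x0,(y+.5)/s-.5+y0
from scipy.optimize import least_squares
def dem(p,P):
    c,s_=np.cos(p[2]),np.sin(p[2]); return np.array([p[0]+c*P[0]-s_*P[1],p[1]+s_*P[0]+c*P[1],P[2]])
E
python3 - <<'E'
from h import *
t=load("top0");s=load("side0")
# +x up in top, +y left: corners UL=(+x,+y)
ct=[(28,138),(655,42),(727,440),(82,545)]; cs=[(315,70),(648,370),(310,530),(22,178)]
A=[atz(t,*cu(*c,180,140,6),12) for c in ct]; B=[atz(s,*cu(*c,230,160,5),12) for c in cs]
for a,b in zip(A,B): print(a.round(1),b.round(1))
for M in (A,B):
  M=np.array(M)[:,:2]; print("center",M.mean(0),[np.linalg.norm(M[i]-M[(i+1)%4]).round(1) for i in range(4)], np.degrees(np.arctan2(*( (M[0]-M[1]+M[3]-M[2])[::-1])))-90)
C=cloud(t)
for n,(x,y) in dict(knob=(418,290),ball=(400,72),plung=(85,302),hub=(455,360)).items():
  u,v=cu(x,y,180,140,6); print(n,u,v,atd(t,u,v).round(1))
for n,(x,y) in dict(knob=(302,160),ball=(481,130),plung=(190,48)).items():
  u,v=cu(x,y,230,160,5); print(n,u,v,atd(s,u,v).round(1))
E
```

```text
[666.9 286.8  12. ] [662.4 279.4  12. ]
[726.  -76.4  12. ] [724.2 -83.1  12. ]
[ 491.8 -117.3   12. ] [ 490.9 -125.    12. ]
[429.4 246.6  12. ] [432.1 235.9  12. ]
center [578.51683428  84.9256786 ] [np.float64(368.1), np.float64(237.8), np.float64(369.2), np.float64(240.8)] 9.485755866970578
center [577.40686321  76.78685882] [np.float64(367.7), np.float64(237.0), np.float64(365.6), np.float64(234.3)] 9.465536426086288
knob 249.25 187.91666666666666 [553.   52.9 123. ]
ball 246.25 151.58333333333334 [675.7  65.  117.4]
plung 193.75 189.91666666666666 [552.7 236.9  90. ]
hub 255.41666666666669 199.58333333333334 [520.8  33.8  93.8]
knob 290.0 191.6 [556.5  47.5 123.4]
ball 325.8 185.6 [679.5  60.7 102. ]
plung 267.6 169.2 [555.6 240.4  81.8]
```

```bash
cat > fit.py <<'E'
from h import *
from scipy.spatial.transform import Rotation as R
t=load("top0");s=load("side0")
T=lambda x,y:cu(x,y,180,140,6); S=lambda x,y:cu(x,y,230,160,5); T1=lambda x,y:cu(x,y,300,180,7); S1=lambda x,y:cu(x,y,240,255,5)
plate=[(120,165,12),(120,-205,12),(-120,-205,12),(-120,165,12)]
obs=[]
for i,(a,b) in enumerate(zip([(28,138),(655,42),(727,440),(82,545)],[(315,70),(648,370),(310,530),(22,178)])):
    obs+=[("t",('p',i),T(*a)),("s",('p',i),S(*b))]
obs+=[("t",('d',(0,134,85)),T(85,302)),("s",('d',(0,134,85)),S(190,48)),
("t",('k',123),T(418,288)),("s",('k',124),S(302,156)),("t",('b',),T(400,72)),("s",('b',),S(481,131)),]
for i,(a,b) in enumerate(zip([(402,135),(162,345),(392,312)],[(502,272),(210,155),(336,319)])):
    obs+=[("t",('r',i),T1(*a)),("s",('r',i),S1(*b))]
def cam(f,q):
    g=dict(f); g["origin"]=f["origin"]+q[:3]; g["rotation"]=R.from_rotvec(np.radians(q[3:])).as_matrix()@f["rotation"]; return g
def model(p,key):
    if key[0]=='p':
        P=list(plate[key[1]]); P[1]+=p[5]; return dem(p,P)
    if key[0]=='d': return dem(p,key[1])
    if key[0]=='k': a=p[3]; return dem(p,(-68-42*np.cos(a),-60+42*np.sin(a),key[1]))
    if key[0]=='b': a=np.radians(30)-p[4]; return dem(p,(96,-86.5+60*np.sin(a),48+60*np.cos(a)))
    if key[0]=='r': i=key[1]; return np.array([p[18+2*i],p[19+2*i],30])
def res(p):
    ct,cs=cam(t,p[6:12]),cam(s,p[12:18]); r=[]
    for c,k,uv in obs: r+=list((np.array(proj(ct if c=='t' else cs,model(p,k)))-uv)/0.5)
    q=np.r_[p[6:9]/2,p[9:12]/.2,p[12:15]/2,p[15:18]/.2,(p[5])/5,p[4]/.15]
    return np.r_[r,q]
p0=np.r_[575,100,np.radians(9.47),2.6,0.05,0,np.zeros(12),600,-150,550,-100,560,-170]
sol=least_squares(res,p0); p=sol.x
if __name__=="__main__":
    print("demag",p[:2].round(1),np.degrees(p[2]).round(2),"crank",p[3],"pawl",p[4],"off",p[5]); print("cams",p[6:18].round(2)); print("relays",p[18:].round(1)); print(res(p).round(1)*.5)
    for n,P in dict(ball=model(p,('b',)),knob=model(p,('k',108)),axis=dem(p,(-68,-60,108)),plung=dem(p,(0,134,85)),trayout=dem(p,(0,-120,25))).items(): print(n,P.round(1))
    np.save("demag.npy",p)
E
python3 fit.py
```

```text
demag [577.4 107.2] 9.6 crank 2.8765696145671233 pawl 0.030885419279767123 off -2.763749800756961
cams [ 0.28  0.17  0.04 -0.   -0.08  0.05 -0.28 -0.17  1.05  0.15 -0.07 -0.01]
relays [ 540.5 -306.3  437.4 -188.9  455.7 -300.5]
[ 0.1   0.2   0.75 -0.2   0.5  -0.4   0.8  -0.4   0.25  0.25 -0.1  -0.85
 -0.05 -0.05 -0.95 -0.6  -0.3   0.35 -0.1   0.7  -0.25 -0.6  -0.25  0.5
  0.2   0.45 -0.2   0.35 -0.3   0.15  0.15  0.15 -0.15  0.1   0.1   0.1
  0.   -0.4  -0.25  0.15  0.05  0.05  0.   -0.   -0.2   0.1  -0.05 -0.05
  0.25  0.35 -0.2  -0.   -0.3   0.1 ]
ball [681.8  65.9 100.9]
knob [558.5  54.3 108. ]
axis [520.4  36.7 108. ]
plung [555.1 239.3  85. ]
trayout [597.5 -11.2  25. ]
```

>>> play_rows([
  {"slide": [0.03,0.045,0],"dr": [0,0,0],"hand": 0},
  {"slide": [0.06,0.09,0],"dr": [0,0,0],"hand": 1},
  {"slide": [0.09,0.135,0],"dr": [0,0,0],"hand": 1},
  {"slide": [0.12,0.18,0],"dr": [0,0,0],"hand": 1},
  {"slide": [0.15,0.225,0],"dr": [0,0,0],"hand": 1},
  {"slide": [0.18,0.27,0],"dr": [0,0,0],"hand": 1},
  {"slide": [0.21,0.315,0],"dr": [0,0,0],"hand": 1},
  {"slide": [0.24,0.36,0],"dr": [0,0,0],"hand": 1},
], squeeze=15)

```text
time_s: 1.1
ee_pos: [396.8, -269.1, 403.6]
orientation: [[0.971, 0.24, -0.001], [0.24, -0.971, 0.002], [-0.0, -0.002, -1.0]]
force: [0.3, -1.2, -0.6]
gripper_width: 0.19
```

>>> play_rows([
  {"slide": [0.035,0.05,0],"dr": [0,0,0],"hand": 1},
  {"slide": [0.07,0.1,0],"dr": [0,0,0],"hand": 1},
  {"slide": [0.105,0.15,0],"dr": [0,0,0],"hand": 1},
  {"slide": [0.14,0.2,0],"dr": [0,0,0],"hand": 1},
  {"slide": [0.175,0.25,0],"dr": [0,0,0],"hand": 1},
  {"slide": [0.21,0.3,0],"dr": [0,0,0],"hand": 1},
  {"slide": [0.245,0.35,-0.03],"dr": [0,0,0],"hand": 1},
  {"slide": [0.277,0.387,-0.06],"dr": [0,0,0],"hand": 1},
])

```text
time_s: 2.1
ee_pos: [674.5, 119.9, 343.3]
orientation: [[0.97, 0.241, 0.0], [0.241, -0.97, 0.003], [0.001, -0.003, -1.0]]
force: [0.8, -1.6, -0.2]
gripper_width: 0.009
```

```bash
python3 - <<'E'
from h import *
f=grab("side","1");g=grab("top","1")
st=env.get_state();e=st["ee_pos"];print(e)
tip=e+186*st["orientation"][:,2]; print(tip,proj(f,tip),proj(g,tip))
crop(f,230,100,140,110,5,"cs2");crop(g,180,110,130,95,6,"ct2")
E
```

```text
[673.52196609 124.6409437  336.1479766 ]
[671.34092679 125.74316395 150.16403058] (np.float64(314.9559979930834), np.float64(161.89374878661727)) (np.float64(226.7453030188942), np.float64(149.9137008731467))
```

View pics/cs2.png

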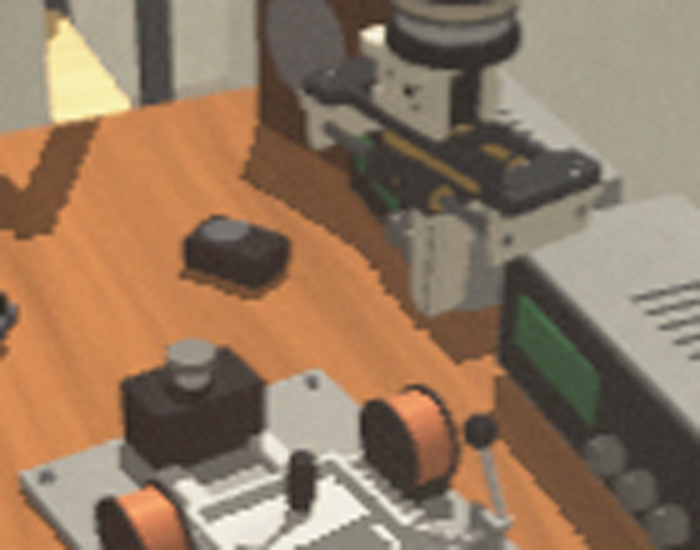

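View pics/ct2.png

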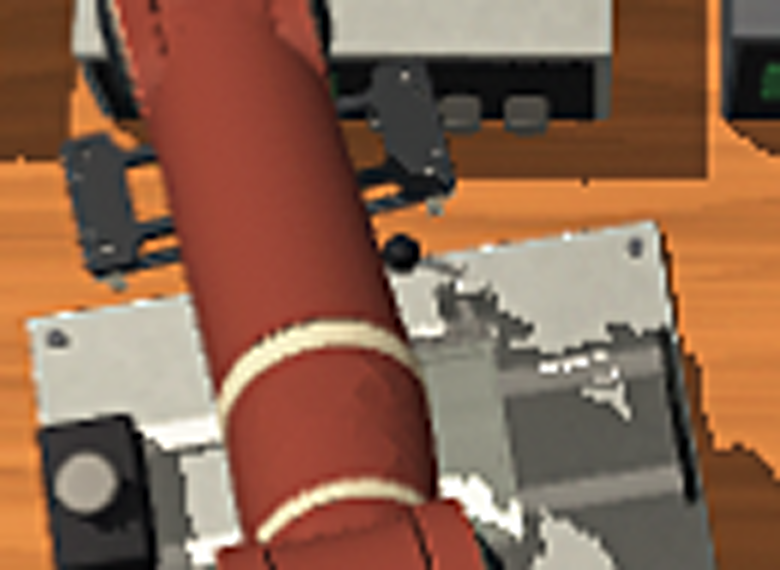

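```bash
python3 - <<'E'
from h import *
st=env.get_state();e=st["ee_pos"];print(e)
f=grab("side","2");g=grab("top","2")
C=cloud(f);O=st["orientation"]
L=(C-e)@O
# points in tool frame near the fingers
m=(L[...,2]>110)&(L[...,2]<220)&(abs(L[...,0])<60)&(abs(L[...,1])<90)&(C[...,2]>120)
v,u=np.nonzero(m); print(len(u),u.min(),u.max(),v.min(),v.max())
for zz in range(110,220,10):
    k=m&(L[...,2]>=zz)&(L[...,2]<zz+10)
    if k.sum()>3: q=L[k]; print(zz,k.sum(),"x",np.percentile(q[:,0],[5,95]).round(1),"y",np.percentile(q[:,1],[5,95]).round(1))
print("tip max", np.percentile(L[m][:,2],99))
E
```

```text
[673.52196609 124.6409437  336.1479766 ]
209 311 322 143 164
110 10 x [-9.3 -3.3] y [ 8.7 19.3]
120 30 x [-9.4  5.3] y [-11.8  20.6]
130 35 x [-9.4  7. ] y [-12.7  19.3]
140 32 x [-9.5  6.9] y [-11.3  18.8]
150 33 x [-9.3  6.8] y [-11.8  17.8]
160 31 x [-10.   6.] y [-9.8 17.3]
170 27 x [-9.3  6.7] y [-10.1  16.8]
180 11 x [-9.1 -2.9] y [-7.5  8.8]
tip max 186.18326783079468
```

>>> play_rows([
  {"slide": [0,0,-0.03],"dr": [0,0,0],"hand": 1},
  {"slide": [0,0,-0.058],"dr": [0,0,0],"hand": 1},
  {"slide": [0,0,-0.058],"dr": [0,0,0],"hand": 1},
  {"slide": [0.003,-0.02,-0.058],"dr": [0,0,0],"hand": 1},
  {"slide": [0.006,-0.035,-0.058],"dr": [0,0,0],"hand": 1},
  {"slide": [0.009,-0.05,-0.058],"dr": [0,0,0],"hand": 1},
  {"slide": [0.011,-0.067,-0.058],"dr": [0,0,0],"hand": 1},
  {"slide": [0.014,-0.084,-0.058],"dr": [0,0,0],"hand": 1},
])

```text
time_s: 3.3
ee_pos: [688.5, 37.1, 293.4]
orientation: [[0.969, 0.245, 0.007], [0.245, -0.969, 0.007], [0.009, -0.005, -1.0]]
force: [1.2, -0.4, -0.1]
gripper_width: 0.007
```

```bash
python3 - <<'E'
from h import *
f=grab("side","3");print(env.get_state()["ee_pos"],env.get_state()["force"])
crop(f,260,130,120,100,6,"cs3")
E
```

```text
[688.90568579  30.60578072 289.90579922] [ 0.26846342 -3.0800479  -1.06927168]
```

View pics/cs3.png

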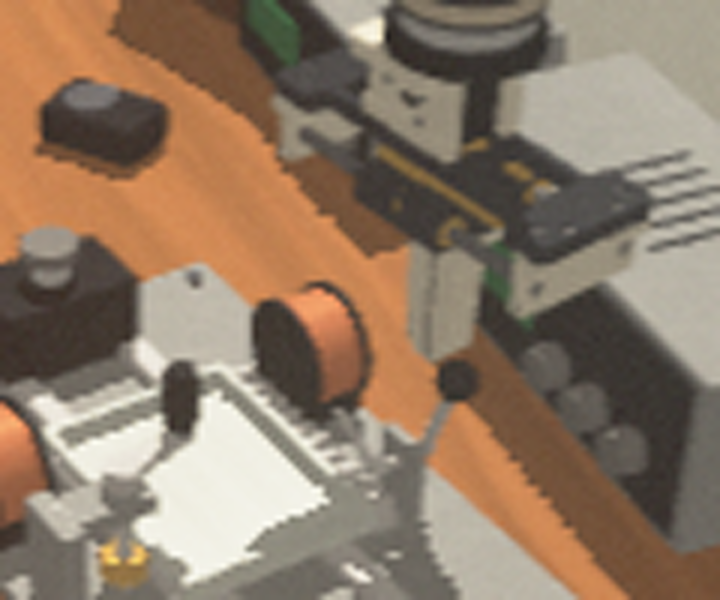

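>>> play_rows([
  {"slide": [0.0,-0.01,-0.008],"dr": [0,0,0],"hand": 1},
  {"slide": [0.003,-0.02,-0.008],"dr": [0,0,0],"hand": 1},
  {"slide": [0.003,-0.025,-0.008],"dr": [0,0,0],"hand": 1},
  {"slide": [0.003,-0.025,-0.008],"dr": [0,0,0],"hand": 1},
])

```text
time_s: 3.85
ee_pos: [690.8, 14.3, 282.9]
orientation: [[0.97, 0.244, 0.001], [0.244, -0.97, 0.017], [0.005, -0.016, -1.0]]
force: [-5.0, 13.2, 8.2]
gripper_width: 0.003
```

```bash
python3 - <<'E'
from h import *
f=grab("side","4");print(env.get_state()["ee_pos"],env.get_state()["force"])
crop(f,260,130,120,100,6,"cs4")
E
```

```text
[690.76825783  14.35801689 282.90394872] [-6.11265502 13.31009417  9.24054943]
```

View pics/cs4.png

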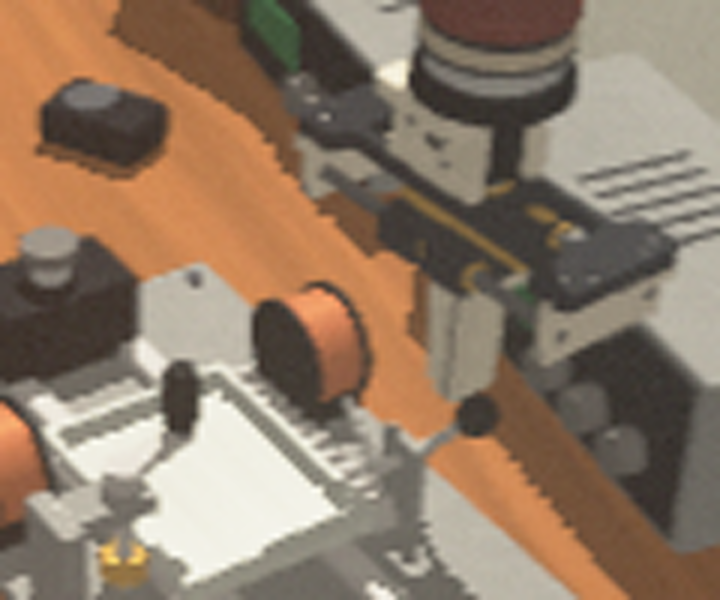

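>>> play_rows([
  {"slide": [0.0,0.015,0.01],"dr": [0,0,0],"hand": 1},
  {"slide": [0.0,0.02,0.04],"dr": [0,0,0],"hand": 1},
  {"slide": [0,0.03,0.065],"dr": [0,0,0],"hand": 0},
  {"slide": [-0.04,0.038,0.065],"dr": [0,0,0],"hand": -1},
  {"slide": [-0.08,0.038,0.065],"dr": [0,0,0],"hand": -1},
  {"slide": [-0.12,0.038,0.065],"dr": [0,0,0],"hand": -1},
  {"slide": [-0.134,0.038,0.065],"dr": [0,0,0],"hand": -1},
  {"slide": [-0.134,0.038,0.065],"dr": [0,0,0],"hand": -1},
])

```text
time_s: 4.9
ee_pos: [556.4, 51.5, 348.0]
orientation: [[0.97, 0.243, 0.001], [0.243, -0.97, 0.015], [0.005, -0.014, -1.0]]
force: [-0.0, -0.0, 0.3]
gripper_width: 0.6
```

```bash
cat >>h.py <<'E'
def fing(f,st=None):
    st=st or env.get_state();C=cloud(f);L=(C-st["ee_pos"])@st["orientation"]
    m=(L[...,2]>135)&(L[...,2]<184)&(abs(L[...,0])<30)&(abs(L[...,1])<80)
    q=L[m]; return q
E
python3 - <<'E'
from h import *
f=grab("side","5");st=env.get_state();print(st["ee_pos"],st["force"],st["gripper_width"])
crop(f,230,130,140,100,5,"cs5")
q=fing(f); print(len(q),np.percentile(q,[2,98],axis=0).round(1))
print(np.histogram(q[:,1],bins=np.arange(-80,81,5)))
print(np.histogram(q[:,0],bins=np.arange(-30,31,3)))
E
```

```text
[557.24804175  51.58107765 348.0314607 ] [-0.511038   -0.20992385  0.19125123] 0.6436737775816456
216 [[-10.6 -39.1 136.3]
 [  8.1  46.  182.3]]
(array([ 0,  0,  0,  0,  0,  0,  0,  3, 14, 18, 78,  0,  0,  0,  0,  0,  0,
        0,  0,  0,  0,  1, 14, 15, 55, 18,  0,  0,  0,  0,  0,  0]), array([-80, -75, -70, -65, -60, -55, -50, -45, -40, -35, -30, -25, -20,
       -15, -10,  -5,   0,   5,  10,  15,  20,  25,  30,  35,  40,  45,
        50,  55,  60,  65,  70,  75,  80]))
(array([ 0,  0,  0,  0,  0,  0, 56, 56, 22, 20, 22, 19, 21,  0,  0,  0,  0,
        0,  0,  0]), array([-30, -27, -24, -21, -18, -15, -12,  -9,  -6,  -3,   0,   3,   6,
         9,  12,  15,  18,  21,  24,  27,  30]))
```

View pics/cs5.png

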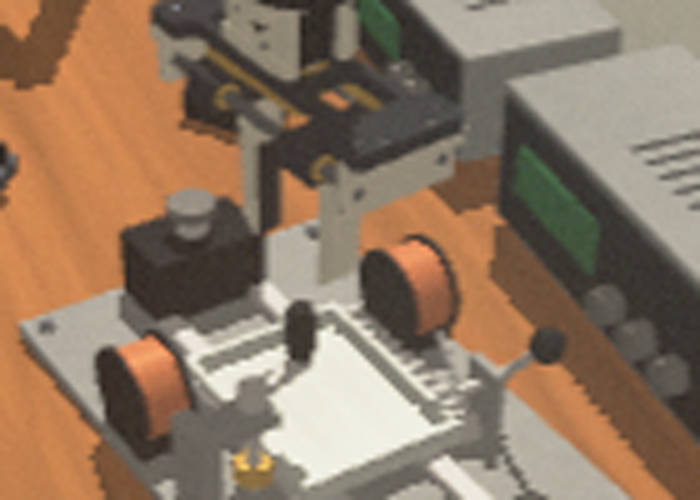

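```bash
python3 - <<'E'
from h import *
f=load("side5")
C=cloud(f);I=f["pixels"].max(-1)
off=np.array([.4,3.2,0])
def rep(n,c,r,zmin):
    m=(np.hypot(C[...,0]-c[0],C[...,1]-c[1])<r)&(C[...,2]>zmin)&(C[...,2]<135)&(I<90)
    v,u=np.nonzero(m); P=C[m]+off
    print(n,m.sum(),u.mean(),v.mean(),"px range",u.min(),u.max(),v.min(),v.max(),P.mean(0).round(1),np.percentile(P,[3,97],axis=0).round(1).tolist())
rep("knob",(556,48),25,92)
rep("ball",(690,-5),30,80)
cam=f["origin"]; print("view dir at knob",((np.array([556,50,108])-cam)[:2]))
E
```

```text
knob 53 289.52830188679246 195.41509433962264 px range 287 292 191 200 [555.2  50.1 110.4] [[549.7, 43.9, 95.4], [562.1, 57.7, 122.9]]
ball 39 339.05128205128204 198.71794871794873 px range 336 342 196 202 [689.7  -3.6  97.6] [[683.0, -11.2, 88.4], [698.5, 3.5, 104.0]]
view dir at knob [335.94364928 813.27499396]
```

>>> play_rows([
  {"slide": [0.001,0,0],"dr": [0,0,0],"hand": -1},
  {"slide": [0.001,0,-0.03],"dr": [0,0,0],"hand": -1},
  {"slide": [0.001,0.0,-0.055],"dr": [0,0,0],"hand": -1},
  {"slide": [0.001,0,-0.068],"dr": [0,0,0],"hand": -1},
  {"slide": [0.001,0,-0.068],"dr": [0,0,0],"hand": -1},
])

```text
time_s: 5.58
ee_pos: [558.6, 51.4, 279.1]
orientation: [[0.97, 0.243, 0.001], [0.243, -0.97, 0.015], [0.005, -0.015, -1.0]]
force: [-0.1, 0.3, -0.4]
gripper_width: 0.998
```

```bash
python3 - <<'E'
from h import *
f=grab("side","6");st=env.get_state();print(st["ee_pos"],st["force"],st["gripper_width"])
crop(f,230,130,140,100,5,"cs6")
E
```

```text
[558.79699796  51.5725888  280.03346698] [ 0.54670644 -0.42604841  0.46895493] 0.9982237496938207
```

View pics/cs6.png

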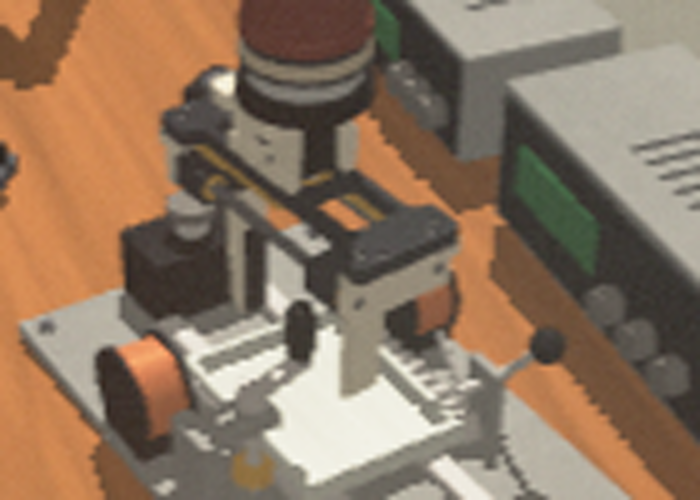

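>>> play_rows([
  {"slide": [0,0,-0.001],"dr": [0,0,0],"hand": 1},
  {"slide": [0,0,-0.001],"dr": [0,0,0],"hand": 1},
  {"slide": [0,0,-0.001],"dr": [0,0,0],"hand": 1},
  {"slide": [0,0,-0.001],"dr": [0,0,0],"hand": 1},
  {"slide": [0,0,-0.001],"dr": [0,0,0],"hand": 1},
  {"slide": [0,0,-0.001],"dr": [0,0,0],"hand": 1},
  {"slide": [0,0,-0.001],"dr": [0,0,0],"hand": 1},
  {"slide": [0,0,-0.001],"dr": [0,0,0],"hand": 1},
], squeeze=20)

```text
time_s: 6.62
ee_pos: [558.8, 51.5, 279.0]
orientation: [[0.97, 0.243, 0.003], [0.243, -0.97, 0.015], [0.006, -0.014, -1.0]]
force: [-0.6, 0.8, 0.5]
gripper_width: 0.202
```

```bash
python3 - <<'E'
from h import *
f=grab("side","7");st=env.get_state();print(st["ee_pos"],st["orientation"][:,2],st["force"],st["gripper_width"])
crop(f,230,130,140,100,5,"cs7")
E
```

```text
[558.81862537  51.50534225 278.99521168] [ 0.00284104  0.01537119 -0.99987782] [-0.13531595  0.26483012 -0.42344696] 0.19670600394244034
```

View pics/cs7.png

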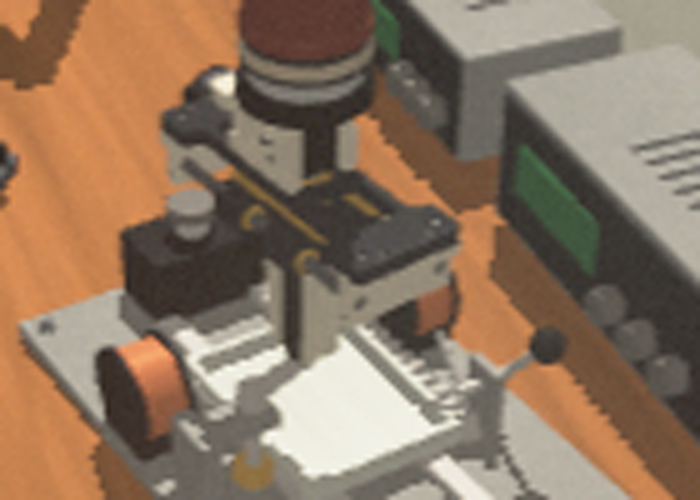

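```bash
python3 - <<'E'
import numpy as np
for k in range(0,24):
    for c0 in (0,8,16):
        if c0<k<=c0+8:
            a=np.radians(24.1-25*k);b=np.radians(24.1-25*c0)
            print(k,(0.042*(np.cos(a)-np.cos(b))).round(3),(.042*(np.sin(a)-np.sin(b))).round(3))
E
```

```text
1 0.004 -0.018
2 -0.001 -0.035
3 -0.012 -0.05
4 -0.028 -0.058
5 -0.046 -0.058
6 -0.063 -0.051
7 -0.075 -0.038
8 -0.08 -0.02
9 0.003 0.018
10 0.013 0.033
11 0.028 0.043
12 0.046 0.045
13 0.063 0.039
14 0.077 0.027
15 0.083 0.01
16 0.082 -0.009
17 -0.009 -0.016
18 -0.023 -0.027
19 -0.041 -0.03
20 -0.059 -0.026
21 -0.073 -0.015
22 -0.081 0.001
23 -0.082 0.019
```

>>> play_rows([
  {"slide": [0.004,-0.018,0],"dr": [0,0,0],"hand": 1},
  {"slide": [-0.001,-0.035,0],"dr": [0,0,0],"hand": 1},
  {"slide": [-0.012,-0.05,0],"dr": [0,0,0],"hand": 1},
  {"slide": [-0.028,-0.058,0],"dr": [0,0,0],"hand": 1},
  {"slide": [-0.046,-0.058,0],"dr": [0,0,0],"hand": 1},
  {"slide": [-0.046,-0.058,0],"dr": [0,0,0],"hand": 1},
])

```text
time_s: 7.42
ee_pos: [510.6, -7.6, 279.0]
orientation: [[0.97, 0.242, -0.001], [0.242, -0.97, 0.014], [0.002, -0.014, -1.0]]
force: [-1.5, -1.1, -1.5]
gripper_width: 0.196
```

```bash
python3 - <<'E'
from h import *
f=grab("side","8");st=env.get_state();e=st["ee_pos"];print(e,st["orientation"][:,2],st["force"],st["gripper_width"])
k=e+167*st["orientation"][:,2];d=k-[521,37,0];print(k,np.hypot(*d[:2]),np.degrees(np.arctan2(d[1],d[0])))
crop(f,230,130,140,100,5,"cs8")
E
```

```text
[511.49320485  -7.82015077 278.96744421] [-2.67289751e-04  1.38857489e-02 -9.99903553e-01] [-1.37973184 -2.41299883  0.12814054] 0.20098770515460765
[511.44856746  -5.5012307  111.98355092] 43.56127264734563 -102.66582626682593
```

View pics/cs8.png

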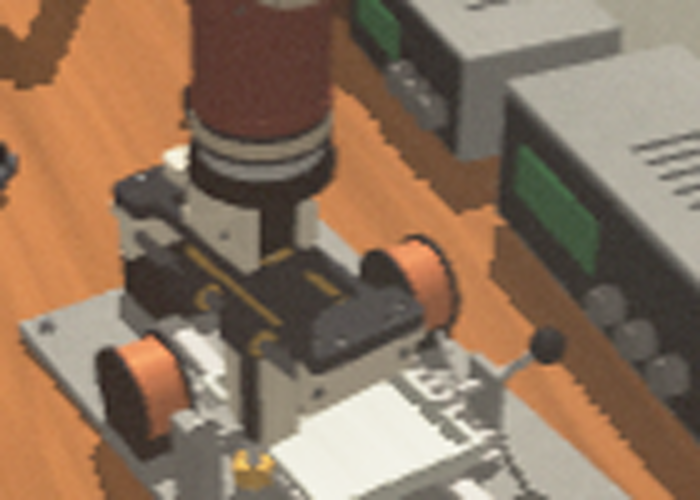

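```bash
python3 - <<'E'
import numpy as np
t0=-102
for k in range(1,18):
    c0=0 if k<=8 else 8
    a=np.radians(t0-25*k);b=np.radians(t0-25*c0)
    print(k,t0-25*k,(0.042*(np.cos(a)-np.cos(b))).round(3),(.042*(np.sin(a)-np.sin(b))).round(3))
E
```

```text
1 -127 -0.017 0.008
2 -152 -0.028 0.021
3 -177 -0.033 0.039
4 -202 -0.03 0.057
5 -227 -0.02 0.072
6 -252 -0.004 0.081
7 -277 0.014 0.083
8 -302 0.031 0.077
9 -327 0.013 -0.013
10 -352 0.019 -0.03
11 -377 0.018 -0.048
12 -402 0.009 -0.064
13 -427 -0.006 -0.074
14 -452 -0.024 -0.078
15 -477 -0.041 -0.073
16 -502 -0.055 -0.061
17 -527 -0.063 -0.045
```

>>> play_rows([
  {"slide": [-0.017,0.008,0],"dr": [0,0,0],"hand": 1},
  {"slide": [-0.028,0.021,0],"dr": [0,0,0],"hand": 1},
  {"slide": [-0.033,0.039,0],"dr": [0,0,0],"hand": 1},
  {"slide": [-0.03,0.057,0],"dr": [0,0,0],"hand": 1},
  {"slide": [-0.02,0.072,0],"dr": [0,0,0],"hand": 1},
  {"slide": [-0.004,0.081,0],"dr": [0,0,0],"hand": 1},
  {"slide": [0.014,0.083,0],"dr": [0,0,0],"hand": 1},
  {"slide": [0.031,0.077,0],"dr": [0,0,0],"hand": 1},
])

```text
time_s: 8.48
ee_pos: [542.5, 70.0, 278.9]
orientation: [[0.97, 0.244, -0.004], [0.244, -0.97, 0.013], [-0.0, -0.014, -1.0]]
force: [-2.3, -3.2, 1.5]
gripper_width: 0.198
```

```bash
cat >>h.py <<'E'
def crank(c=(520.8,36.5)):
    st=env.get_state();e=st["ee_pos"];k=e+167*st["orientation"][:,2];d=k[:2]-np.array(c)
    print("e",e.round(1),"knob",k.round(1),"R",np.hypot(*d).round(1),"ang",np.degrees(np.arctan2(d[1],d[0])).round(1),"F",st["force"].round(1),st["gripper_width"])
E
python3 -c "
from h import *
crank()"
```

```text
e [542.5  70.  278.9] knob [541.8  72.2 111.9] R 41.4 ang 59.5 F [-2.3 -3.2  1.5] 0.19759624128249123
```

>>> play_rows([
  {"slide": [0.013,-0.013,0],"dr": [0,0,0],"hand": 1},
  {"slide": [0.019,-0.03,0],"dr": [0,0,0],"hand": 1},
  {"slide": [0.018,-0.048,0],"dr": [0,0,0],"hand": 1},
  {"slide": [0.009,-0.064,0],"dr": [0,0,0],"hand": 1},
  {"slide": [-0.006,-0.074,0],"dr": [0,0,0],"hand": 1},
  {"slide": [-0.024,-0.078,0],"dr": [0,0,0],"hand": 1},
  {"slide": [-0.041,-0.073,0],"dr": [0,0,0],"hand": 1},
  {"slide": [-0.055,-0.061,0],"dr": [0,0,0],"hand": 1},
])

```text
time_s: 9.48
ee_pos: [486.8, 9.2, 279.1]
orientation: [[0.97, 0.243, -0.001], [0.243, -0.97, 0.015], [0.003, -0.015, -1.0]]
force: [7.2, 4.9, -10.4]
gripper_width: 0.198
```

```bash
python3 -c "
from h import *
crank()"
```

```text
e [486.8   9.2 279.1] knob [486.6  11.7 112.1] R 42.2 ang -144.1 F [  7.2   4.9 -10.4] 0.19770234253046037
```

>>> play_rows([
  {"slide": [-0.005,0.009,0],"dr": [0,0,0],"hand": 1},
  {"slide": [-0.007,0.018,0],"dr": [0,0,0],"hand": 1},
  {"slide": [-0.007,0.021,0],"dr": [0,0,0],"hand": 1},
  {"slide": [-0.007,0.021,0],"dr": [0,0,0],"hand": 1},
])

```text
time_s: 9.98
ee_pos: [480.1, 27.0, 279.0]
orientation: [[0.971, 0.24, 0.001], [0.24, -0.971, 0.01], [0.003, -0.01, -1.0]]
force: [5.8, -5.6, -6.8]
gripper_width: 0.199
```

```bash
python3 - <<'E'
from h import *
crank();f=grab("side","9");crop(f,230,130,140,120,5,"cs9")
E
```

```text
e [480.1  27.  279. ] knob [480.2  28.7 112.1] R 41.3 ang -169.1 F [ 5.8 -5.6 -6.8] 0.19861429033357186
```

View pics/cs9.png

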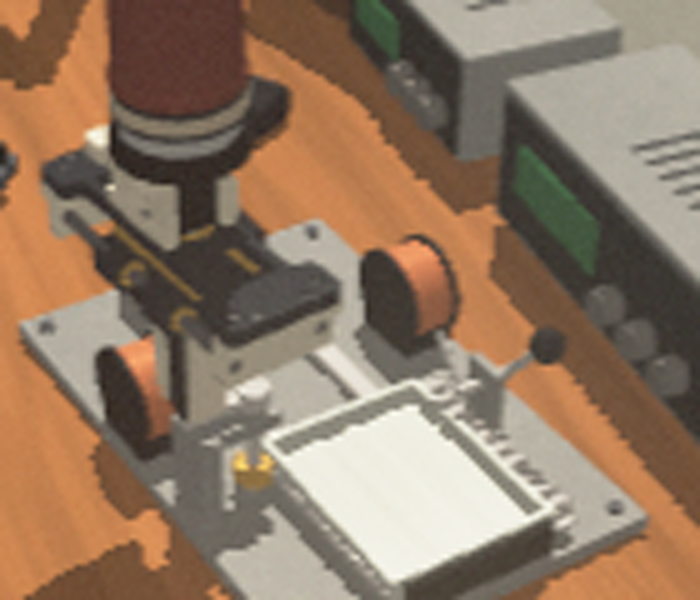

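>>> play_rows([
  {"slide": [0,0,0],"dr": [0,0,0],"hand": -1},
  {"slide": [0,0,0],"dr": [0,0,0],"hand": -1},
  {"slide": [0,0,0],"dr": [0,0,0],"hand": -1},
  {"slide": [0,0,0.02],"dr": [0,0,0],"hand": -1},
  {"slide": [0,0,0.05],"dr": [0,0,0],"hand": -1},
  {"slide": [0,0,0.08],"dr": [0,0,0],"hand": 0},
  {"slide": [0,0,0.08],"dr": [0,0,0],"hand": 1},
])

```text
time_s: 10.9
ee_pos: [480.3, 27.4, 360.9]
orientation: [[0.971, 0.24, 0.005], [0.24, -0.971, 0.011], [0.008, -0.009, -1.0]]
force: [-0.5, -0.5, -0.6]
gripper_width: 0.568
```

```bash
python3 - <<'E'
from h import *
crank()
t=load("top0");C=cloud(t)
for u in range(180,420,20):
    m=(C[:,u,2]>60)&(C[:,u,0]>650)&(C[:,u,0]<1000); m[145:]=False
    v=np.nonzero(m)[0]
    if len(v): P=C[v,u]; i=P[:,0].argmin(); print(u,P[i].round(0),P[:,2].max().round(0))
f=grab("side","10");crop(f,230,130,140,120,5,"cs10")
E
```

```text
e [480.3  27.4 360.9] knob [481.2  29.3 194. ] R 40.3 ang -169.6 F [-0.5 -0.5 -0.6] 0.5679551793699816
200 [788. 225.  89.] 126.0
220 [785. 160.  66.] 127.0
240 [786.  91.  74.] 128.0
260 [786.  23.  74.] 125.0
280 [788. -45.  62.] 128.0
320 [ 783. -182.   67.] 156.0
340 [ 787. -247.   90.] 156.0
380 [ 812. -390.   66.] 117.0
400 [ 815. -455.   91.] 116.0
```

View pics/cs10.png

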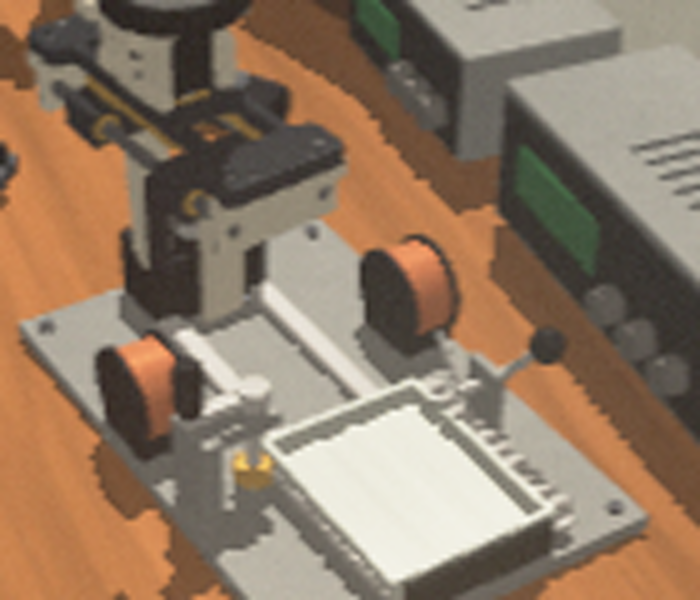

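>>> play_rows([
  {"slide": [0.05,-0.018,0],"dr": [0,0,0],"hand": 1},
  {"slide": [0.1,-0.036,0],"dr": [0,0,0],"hand": 1},
  {"slide": [0.15,-0.054,0],"dr": [0,0,0],"hand": 1},
  {"slide": [0.2,-0.07,0],"dr": [0,0,0],"hand": 1},
  {"slide": [0.219,-0.075,0],"dr": [0,0,0],"hand": 1},
  {"slide": [0.219,-0.075,-0.04],"dr": [0,0,0],"hand": 1},
  {"slide": [0.219,-0.075,-0.083],"dr": [0,0,0],"hand": 1},
  {"slide": [0.219,-0.075,-0.083],"dr": [0,0,0],"hand": 1},
])

```text
time_s: 11.95
ee_pos: [696.6, -47.6, 270.5]
orientation: [[0.971, 0.241, -0.011], [0.241, -0.97, 0.011], [-0.008, -0.013, -1.0]]
force: [-1.0, 0.5, 0.5]
gripper_width: 0.006
```

```bash
python3 - <<'E'
from h import *
crank()
f=grab("side","11");crop(f,260,130,140,120,5,"cs11")
E
```

```text
e [696.6 -47.6 270.5] knob [694.7 -45.7 103.5] R 192.4 ang -25.3 F [-1.   0.5  0.5] 0.005870485770763314
```

View pics/cs11.png

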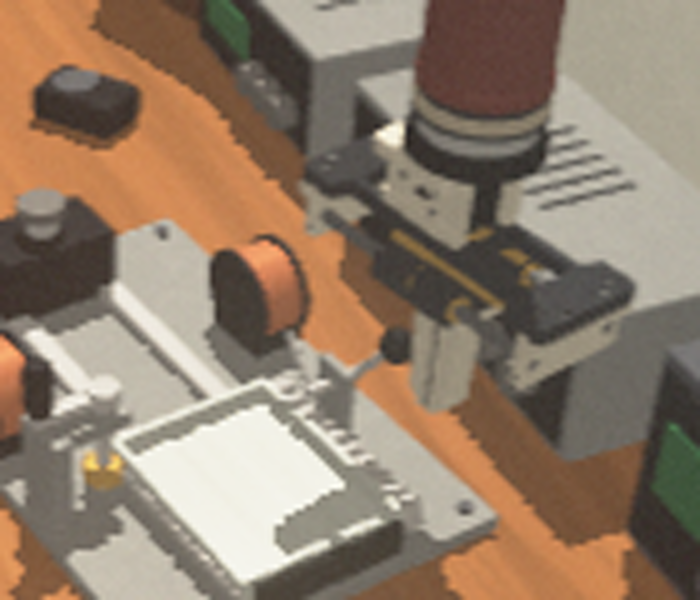

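>>> play_rows([
  {"slide": [0,0.01,0.007],"dr": [0,0,0],"hand": 1},
  {"slide": [-0.001,0.022,0.008],"dr": [0,0,0],"hand": 1},
  {"slide": [-0.003,0.034,0.008],"dr": [0,0,0],"hand": 1},
  {"slide": [-0.005,0.046,0.008],"dr": [0,0,0],"hand": 1},
  {"slide": [-0.008,0.058,0.008],"dr": [0,0,0],"hand": 1},
  {"slide": [-0.01,0.07,0.008],"dr": [0,0,0],"hand": 1},
  {"slide": [-0.01,0.072,0.008],"dr": [0,0,0],"hand": 1},
  {"slide": [-0.01,0.06,0.03],"dr": [0,0,0],"hand": 1},
])

```text
time_s: 13.0
ee_pos: [688.3, 11.0, 309.5]
orientation: [[0.971, 0.239, 0.003], [0.239, -0.971, 0.008], [0.005, -0.007, -1.0]]
force: [-0.4, 2.0, -1.1]
gripper_width: 0.008
```

```bash
python3 - <<'E'
from h import *
crank()
f=grab("side","12");crop(f,260,130,140,120,5,"cs12")
E
```

```text
e [688.3  11.  309.5] knob [688.8  12.5 142.5] R 169.8 ang -8.1 F [-0.4  2.  -1.1] 0.008444326822025665
```

View pics/cs12.png

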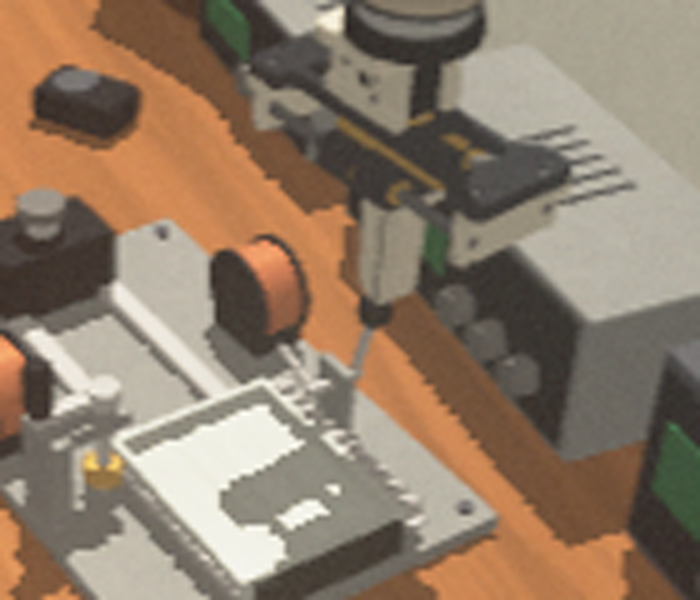

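>>> play_rows([
  {"slide": [0,-0.02,0.0],"dr": [0,0,0],"hand": 1},
  {"slide": [0,-0.03,0.0],"dr": [0,0,0],"hand": 1},
  {"slide": [0,-0.04,0.0],"dr": [0,0,0],"hand": 1},
  {"slide": [0,-0.04,0.0],"dr": [0,0,0],"hand": 1},
])

```text
time_s: 13.55
ee_pos: [688.8, -31.1, 309.9]
orientation: [[0.972, 0.236, 0.005], [0.236, -0.972, 0.008], [0.006, -0.007, -1.0]]
force: [-1.0, -0.3, 0.5]
gripper_width: 0.005
```

```bash
python3 - <<'E'
from h import *
crank()
f=grab("side","13");crop(f,260,130,140,120,5,"cs13")
E
```

```text
e [688.8 -31.1 309.9] knob [689.6 -29.7 142.9] R 181.3 ang -21.4 F [-1.  -0.3  0.5] 0.005145120628142009
```

View pics/cs13.png

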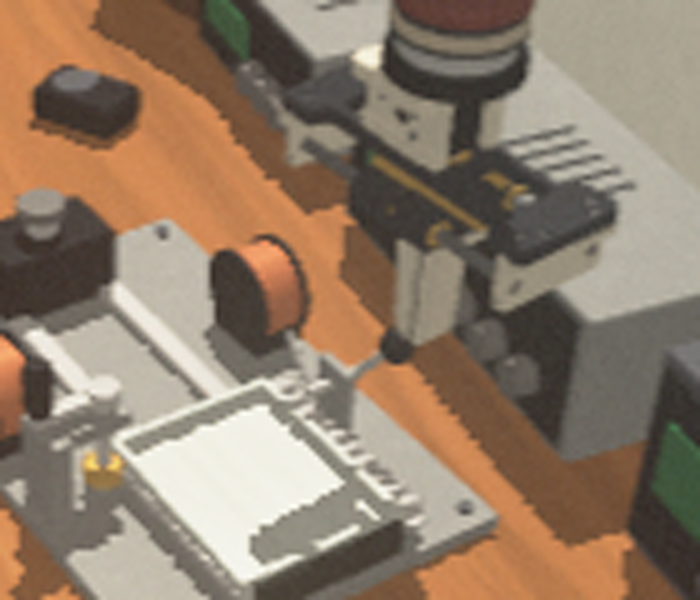

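>>> play_rows([
  {"slide": [0.007,-0.02,0.0],"dr": [0,0,0],"hand": 1},
  {"slide": [0.007,-0.022,-0.02],"dr": [0,0,0],"hand": 1},
  {"slide": [0.007,-0.022,-0.034],"dr": [0,0,0],"hand": 1},
  {"slide": [0.007,-0.022,-0.034],"dr": [0,0,0],"hand": 1},
  {"slide": [0.006,-0.01,-0.034],"dr": [0,0,0],"hand": 1},
  {"slide": [0.004,0.003,-0.034],"dr": [0,0,0],"hand": 1},
  {"slide": [0.002,0.016,-0.034],"dr": [0,0,0],"hand": 1},
  {"slide": [0.0,0.029,-0.034],"dr": [0,0,0],"hand": 1},
])

```text
time_s: 14.6
ee_pos: [690.7, -11.9, 283.7]
orientation: [[0.973, 0.231, 0.015], [0.231, -0.973, -0.014], [0.011, 0.017, -1.0]]
force: [-7.1, -22.4, 31.7]
gripper_width: 0.003
```

```bash
python3 -c "
from h import *
crank()"
```

```text
e [690.7 -11.9 283.7] knob [693.1 -14.3 116.8] R 179.6 ang -16.4 F [ -7.1 -22.4  31.7] 0.0033555737367707296
```

```bash
python3 - <<'E'
from h import *
crank()
f=grab("side","14");crop(f,260,130,140,120,5,"cs14")
E
```

```text
e [690.7 -11.9 283.7] knob [693.1 -14.3 116.8] R 179.6 ang -16.4 F [ -7.1 -22.4  31.7] 0.0033555737367707296
```

View pics/cs14.png

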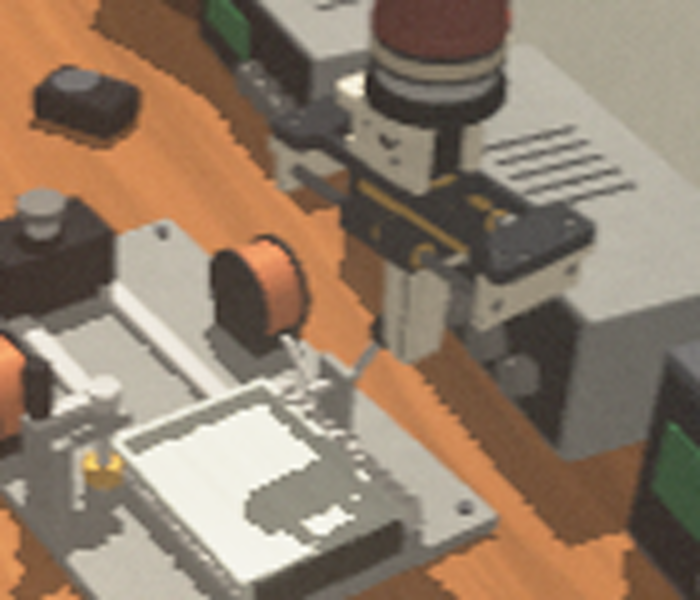

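>>> play_rows([
  {"slide": [0.002,-0.012,0.006],"dr": [0,0,0],"hand": 1},
  {"slide": [0.006,-0.04,0.01],"dr": [0,0,0],"hand": 1},
  {"slide": [0.008,-0.05,0.0],"dr": [0,0,0],"hand": 1},
  {"slide": [0.008,-0.05,-0.01],"dr": [0,0,0],"hand": 1},
  {"slide": [0.008,-0.05,-0.012],"dr": [0,0,0],"hand": 1},
  {"slide": [0.008,-0.05,-0.012],"dr": [0,0,0],"hand": 1},
])

```text
time_s: 15.4
ee_pos: [698.3, -58.9, 271.9]
orientation: [[0.972, 0.234, 0.013], [0.235, -0.972, -0.012], [0.01, 0.015, -1.0]]
force: [-0.7, 0.2, 0.5]
gripper_width: 0.005
```

```bash
python3 - <<'E'
from h import *
crank()
f=grab("side","15");crop(f,260,130,140,120,5,"cs15")
E
```

```text
e [698.3 -58.9 271.9] knob [700.5 -60.8 105. ] R 204.4 ang -28.4 F [-0.7  0.2  0.5] 0.00494728786231065
```

View pics/cs15.png

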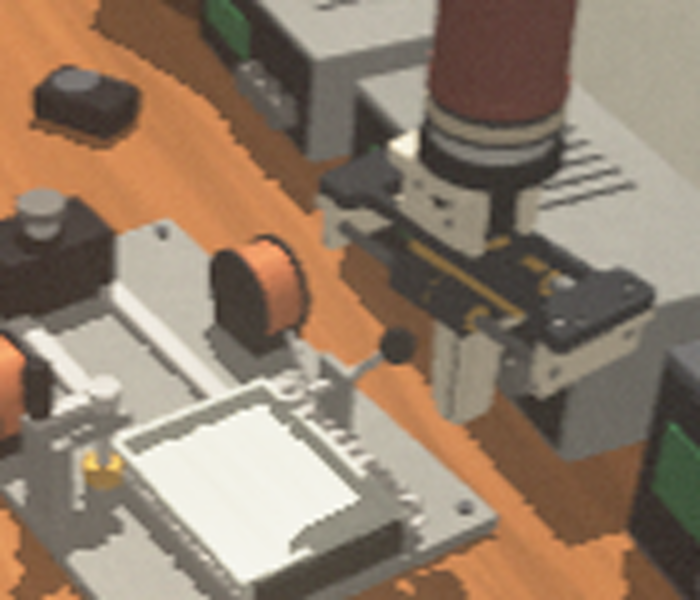

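>>> play_rows([
  {"slide": [-0.003,0.016,0.002],"dr": [0,0,0],"hand": 1},
  {"slide": [-0.005,0.03,0.004],"dr": [0,0,0],"hand": 1},
  {"slide": [-0.007,0.044,0.008],"dr": [0,0,0],"hand": 1},
  {"slide": [-0.009,0.058,0.01],"dr": [0,0,0],"hand": 1},
  {"slide": [-0.01,0.072,0.012],"dr": [0,0,0],"hand": 1},
  {"slide": [-0.012,0.086,0.012],"dr": [0,0,0],"hand": 1},
  {"slide": [-0.013,0.096,0.012],"dr": [0,0,0],"hand": 1},
  {"slide": [-0.013,0.097,0.012],"dr": [0,0,0],"hand": 1},
])

```text
time_s: 16.45
ee_pos: [685.0, 40.5, 284.9]
orientation: [[0.971, 0.237, 0.015], [0.237, -0.971, -0.01], [0.012, 0.013, -1.0]]
force: [0.1, 0.6, -0.0]
gripper_width: 0.004
```

```bash
python3 - <<'E'
from h import *
crank()
f=grab("side","16");crop(f,260,130,140,120,5,"cs16")
E
```

```text
e [685.   40.5 284.9] knob [687.5  38.8 117.9] R 166.7 ang 0.8 F [ 0.1  0.6 -0. ] 0.004216990086674397
```

View pics/cs16.png

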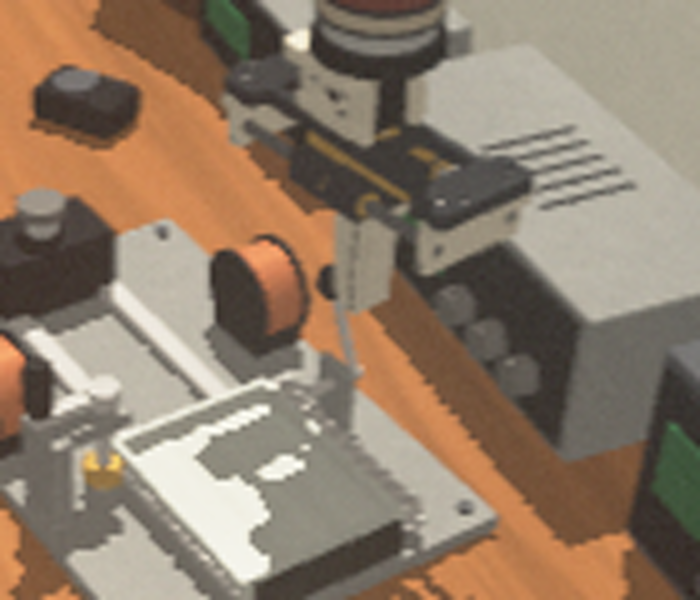

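>>> play_rows([
  {"slide": [0.0,-0.02,0.02],"dr": [0,0,0],"hand": 1},
  {"slide": [-0.01,-0.05,0.07],"dr": [0,0,0],"hand": 1},
  {"slide": [-0.03,-0.09,0.1],"dr": [0,0,0],"hand": 0},
  {"slide": [-0.05,-0.13,0.12],"dr": [0,0,0],"hand": -1},
  {"slide": [-0.07,-0.17,0.12],"dr": [0,0,0],"hand": -1},
  {"slide": [-0.09,-0.21,0.12],"dr": [0,0,0],"hand": -1},
  {"slide": [-0.1,-0.23,0.12],"dr": [0,0,0],"hand": -1},
  {"slide": [-0.1,-0.23,0.12],"dr": [0,0,0],"hand": -1},
])

```text
time_s: 17.5
ee_pos: [584.4, -192.6, 404.4]
orientation: [[0.973, 0.232, 0.014], [0.232, -0.973, -0.012], [0.01, 0.015, -1.0]]
force: [1.1, -0.0, -0.2]
gripper_width: 0.606
```

```bash
python3 - <<'E'
from h import *
crank()
f=grab("side","17");crop(f,240,150,160,220,3.5,"cs17");g=grab("top","17");crop(g,180,140,230,140,3.5,"ct17")
E
```

```text
e [ 584.4 -192.6  404.4] knob [ 586.6 -194.6  237.5] R 240.3 ang -74.1 F [ 1.1 -0.  -0.2] 0.6061327810177748
```

View pics/cs17.png

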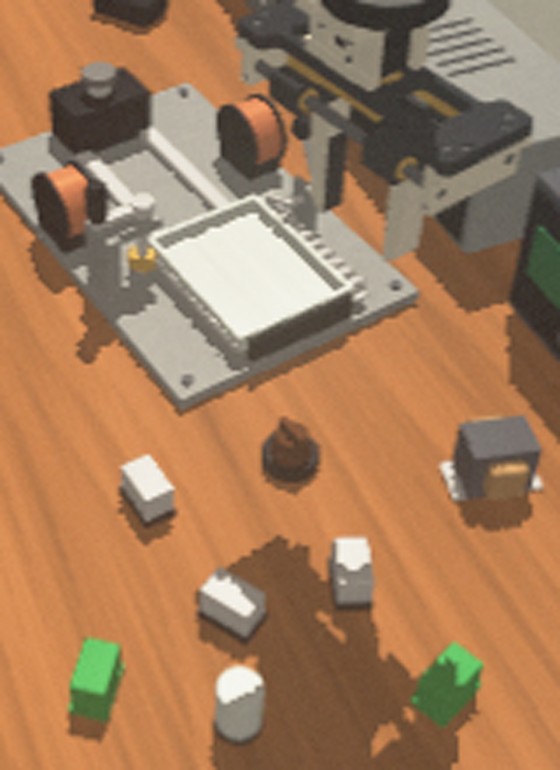

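View pics/ct17.png

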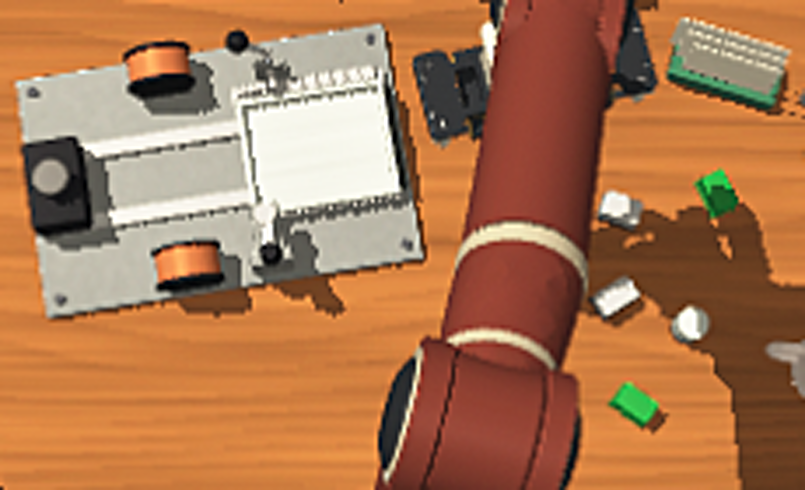

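```bash
cat >>h.py <<'E'
def relays(f,off=(0,0,0),zl=(24,36),box=(380,640,-360,-130),pr=True):
    C=cloud(f)+np.array(off);I=f["pixels"].astype(int)
    m=(C[...,2]>zl[0])&(C[...,2]<zl[1])&(C[...,0]>box[0])&(C[...,0]<box[1])&(C[...,1]>box[2])&(C[...,1]<box[3])
    m&=~((I[...,1]>I[...,0]+40)&(I[...,1]>I[...,2]+40))
    n,lab=cv2.connectedComponents(m.astype(np.uint8),connectivity=4);out=[]
    for i in range(1,n):
        k=lab==i
        if k.sum()<25: continue
        P=C[k];r=cv2.minAreaRect(P[:,:2].astype(np.float32));b=cv2.boxPoints(r)
        e1=b[1]-b[0];e2=b[2]-b[1]
        L=e1 if np.hypot(*e1)>np.hypot(*e2) else e2
        v,u=np.nonzero(k)
        out.append((r[0],sorted(r[1]),np.degrees(np.arctan2(L[1],L[0]))%180,k.sum()))
        if pr: print("px",u.mean().round(),v.mean().round(),"c",np.round(r[0],1),"wh",np.round(sorted(r[1]),1),"yaw",round(np.degrees(np.arctan2(L[1],L[0]))%180,1),k.sum(),"z",P[:,2].mean().round(1))
    return out
E
python3 - <<'E'
from h import *
print("side0");relays(load("side0"),(.4,3.2,0))
print("side17");relays(load("side17"),(.4,3.2,0))
print("top0");relays(load("top0"))
g=load("side0");crop(g,270,270,90,80,8,"cz")
E
```

```text
side0
px 323.0 274.0 c [ 551.1 -193. ] wh [23.2 23.4] yaw 154.5 68 z 29.6
px 282.0 287.0 c [ 437.4 -189.8] wh [23.3 37.6] yaw 98.9 118 z 27.3
px 341.0 310.0 c [ 540.1 -307.9] wh [23.4 37.4] yaw 69.0 130 z 27.4
px 307.0 319.0 c [ 454.5 -300. ] wh [25.1 37.6] yaw 118.9 151 z 27.5
side17
px 323.0 274.0 c [ 550.8 -193.5] wh [21.1 25.1] yaw 168.5 66 z 29.4
px 282.0 286.0 c [ 436.5 -189.6] wh [24.5 37.9] yaw 99.4 120 z 27.5
px 341.0 310.0 c [ 540.9 -308.4] wh [24.2 37.4] yaw 70.4 128 z 27.5
px 307.0 319.0 c [ 454.4 -300.2] wh [25.2 36.9] yaw 122.7 149 z 27.6
top0
px 358.0 199.0 c [ 536.9 -309.2] wh [25.7 36.9] yaw 70.7 66 z 29.6
px 356.0 225.0 c [ 450.3 -301.8] wh [24.3 38.4] yaw 122.4 70 z 29.1
px 323.0 229.0 c [ 432.7 -190.2] wh [24.  38.2] yaw 100.8 74 z 29.6
```

View pics/cz.png

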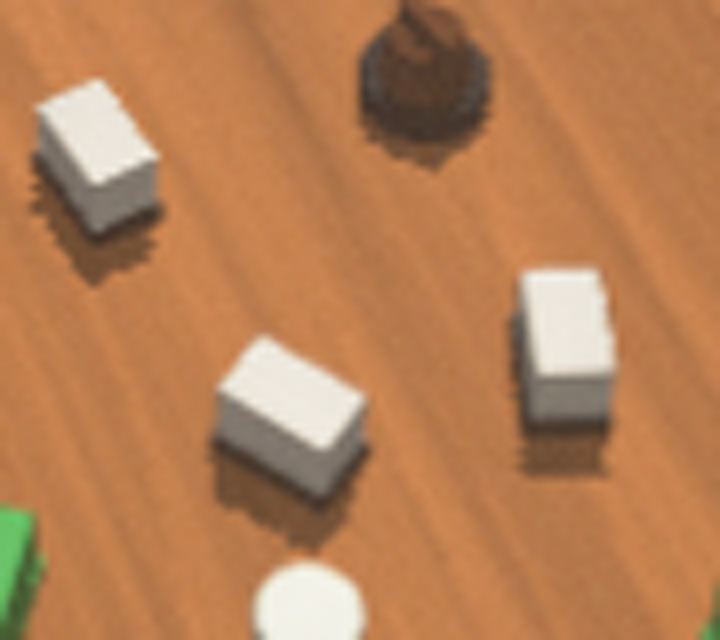

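```bash
python3 - <<'E'
from h import *
g=load("top0");f=load("side17");h=load("top17")
print("capcan",atz(g,*cu(545,365,300,180,7),42), atz(load("side0"),*cu(343,458,240,255,5),42)+[.4,3.2,0])
for G,o,x0,y0,s in((f,[.4,3.2,0],240,150,3.5),):
    c=[atz(G,*cu(x,y,x0,y0,s),36)+o for x,y in((152,237),(258,195),(352,287),(247,340))]
    print(np.round(c,1).tolist(),np.mean(c,0))
crop(f,275,195,75,60,10,"ctray");crop(h,240,155,65,50,11,"ctray2")
print(env.get_state()["joint_pos"])
E
```

```text
capcan [ 424.27553472 -371.97795719   42.        ] [ 425.65297564 -372.57397123   42.        ]
[[533.1, 46.6, 36.0], [641.7, 64.4, 36.0], [662.6, -73.5, 36.0], [557.0, -96.8, 36.0]] [598.59769156 -14.83266626  36.        ]
[ 20.23184212  32.0562108   -7.3886232   87.96679023   4.88968995
  59.35802661 -64.6615796 ]
```

View pics/ctray.png

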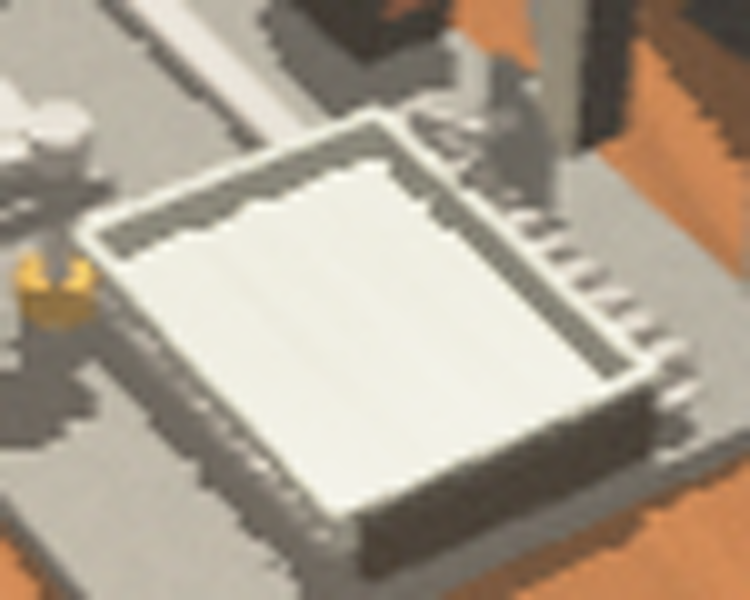

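View pics/ctray2.png

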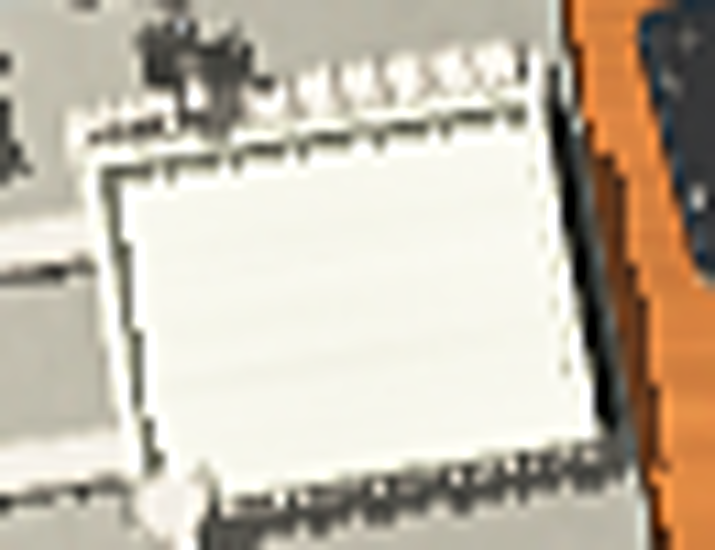

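>>> play_rows([
  {"slide": [-0.015,-0.035,-0.03],"dr": [0.3,0.3,-9],"hand": -1},
  {"slide": [-0.03,-0.075,-0.06],"dr": [0.5,0.5,-18],"hand": -1},
  {"slide": [-0.044,-0.115,-0.1],"dr": [0.7,0.8,-27],"hand": -0.5},
  {"slide": [-0.044,-0.115,-0.13],"dr": [0.7,0.8,-33.4],"hand": -0.5},
  {"slide": [-0.044,-0.115,-0.13],"dr": [0.7,0.8,-33.4],"hand": -0.5},
  {"slide": [-0.044,-0.115,-0.13],"dr": [0.7,0.8,-33.4],"hand": -0.5},
])

```text
time_s: 18.35
ee_pos: [543.8, -301.6, 275.3]
orientation: [[0.944, -0.33, 0.0], [-0.33, -0.944, 0.001], [-0.0, -0.001, -1.0]]
force: [0.4, 0.2, 0.6]
gripper_width: 0.746
```

```bash
cat >>h.py <<'E'
def rst(tag,box=(380,640,-360,-130)):
    f=grab("side",tag);st=env.get_state();O=st["orientation"]
    print("e",st["ee_pos"].round(1),"tip",(st["ee_pos"]+186*O[:,2]).round(1),"jaw",np.degrees(np.arctan2(O[1,1],O[0,1]))%180,"z",O[:,2].round(3),"F",st["force"].round(1),"w",st["gripper_width"],"t",st["time_s"])
    return f
E
python3 - <<'E'
from h import *
f=rst("18");crop(f,290,230,110,110,6,"cs18");relays(f,(.4,3.2,0))
E
```

```text
e [ 543.6 -302.   275.8] tip [ 543.8 -302.    89.8] jaw 70.6749963680678 z [ 0.001 -0.    -1.   ] F [0.5 0.1 0.4] w 0.7460640898158895 t 18.4
px 323.0 274.0 c [ 550.5 -193.6] wh [23.9 24.5] yaw 71.4 71 z 29.7
px 282.0 286.0 c [ 436.6 -188.9] wh [24.6 38.6] yaw 99.6 118 z 27.4
px 340.0 311.0 c [ 539.6 -307.7] wh [21.6 39.3] yaw 72.3 119 z 27.4
px 306.0 319.0 c [ 455. -300.] wh [25.4 39.3] yaw 122.6 153 z 27.7
```

View pics/cs18.png

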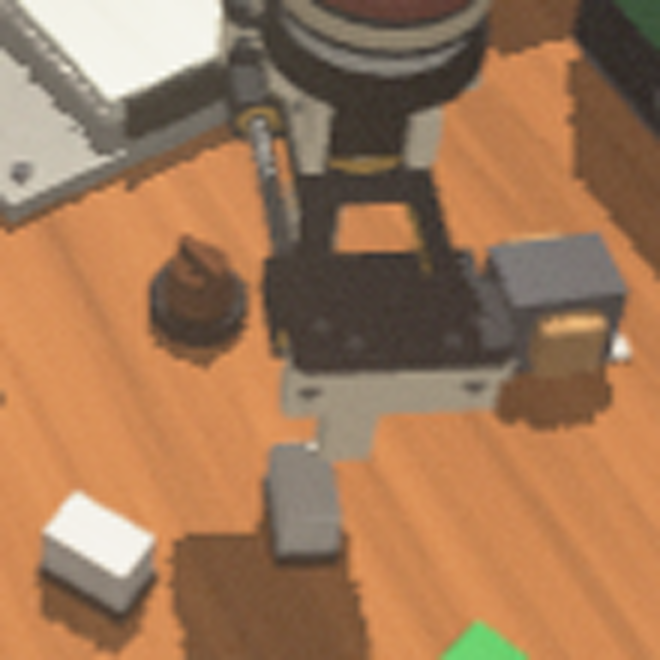

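>>> play_rows([
  {"slide": [-0.004,-0.006,-0.03],"dr": [0,0,0],"hand": -0.5},
  {"slide": [-0.004,-0.006,-0.06],"dr": [0,0,0],"hand": -0.5},
  {"slide": [-0.004,-0.006,-0.075],"dr": [0,0,0],"hand": -0.5},
  {"slide": [-0.004,-0.006,-0.076],"dr": [0,0,0],"hand": -0.5},
  {"slide": [-0.004,-0.006,-0.076],"dr": [0,0,0],"hand": 1},
  {"slide": [-0.004,-0.006,-0.076],"dr": [0,0,0],"hand": 1},
  {"slide": [-0.004,-0.006,-0.076],"dr": [0,0,0],"hand": 1},
  {"slide": [-0.004,-0.006,-0.076],"dr": [0,0,0],"hand": 1},
], squeeze=30)

```text
time_s: 19.4
ee_pos: [539.8, -308.3, 200.4]
orientation: [[0.944, -0.331, 0.002], [-0.331, -0.944, -0.001], [0.002, 0.0, -1.0]]
force: [0.1, 0.1, 2.3]
gripper_width: 0.43
```

```bash
python3 - <<'E'
from h import *
f=rst("19");crop(f,290,230,110,110,6,"cs19")
E
```

```text
e [ 539.8 -308.3  200.4] tip [ 540.2 -308.4   14.4] jaw 70.67286902163843 z [ 0.002 -0.001 -1.   ] F [-0.6  0.   2. ] w 0.4231502185621963 t 19.45
```

View pics/cs19.png

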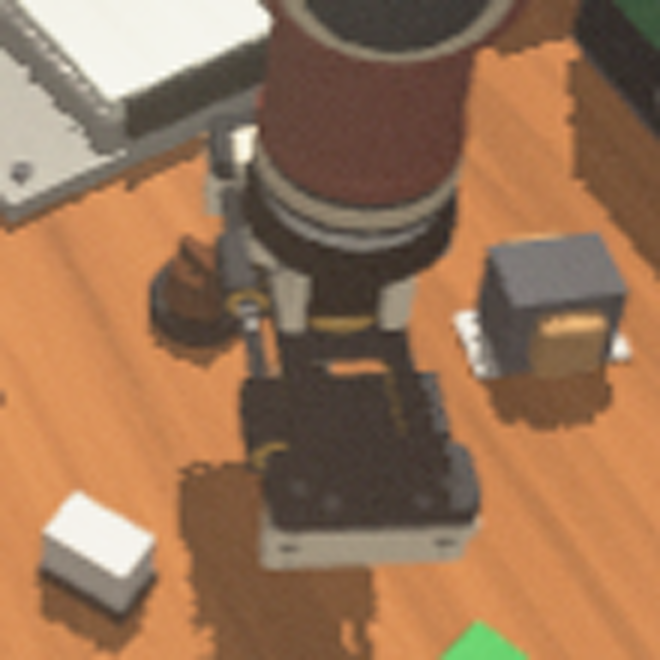

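>>> play_rows([
  {"slide": [0,0,0.04],"dr": [0,0,0],"hand": 1},
  {"slide": [0,0,0.09],"dr": [0,0,0],"hand": 1},
  {"slide": [0.015,0.05,0.11],"dr": [0,0,5],"hand": 1},
  {"slide": [0.03,0.1,0.11],"dr": [0,0,10],"hand": 1},
  {"slide": [0.045,0.15,0.11],"dr": [0,0,15],"hand": 1},
  {"slide": [0.06,0.2,0.11],"dr": [0,0,20],"hand": 1},
  {"slide": [0.075,0.25,0.11],"dr": [0,0,25],"hand": 1},
  {"slide": [0.0915,0.301,0.1],"dr": [0,0,29],"hand": 1},
])

```text
time_s: 20.45
ee_pos: [631.7, -5.9, 300.9]
orientation: [[0.985, 0.17, 0.004], [0.17, -0.985, 0.0], [0.003, 0.001, -1.0]]
force: [0.2, -0.3, -0.5]
gripper_width: 0.426
```

```bash
python3 - <<'E'
from h import *
f=rst("20");crop(f,250,150,120,110,6,"cs20")
E
```

```text
e [632.6   4.7 299.1] tip [633.2   6.7 113.1] jaw 100.57870051798938 z [ 0.003  0.011 -1.   ] F [ 0.8  7.2 -0.4] w 0.42722216200972424 t 20.5
```

View pics/cs20.png

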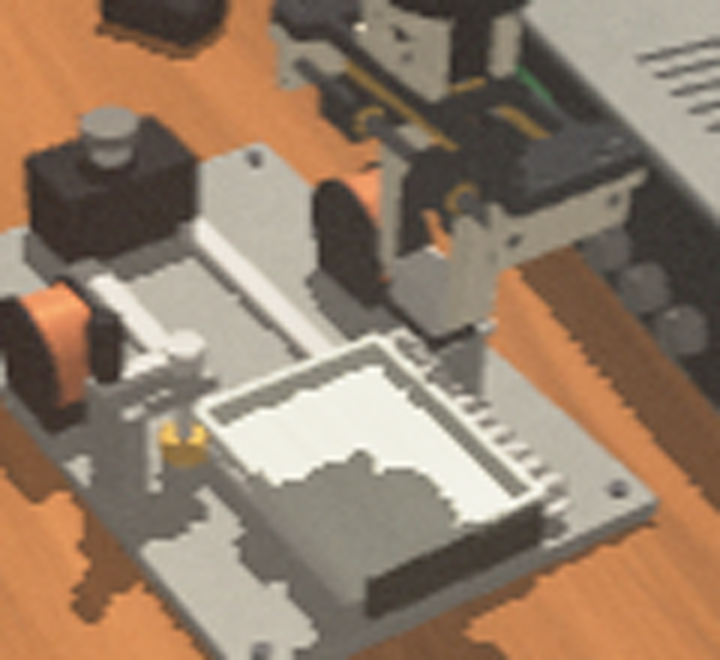

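>>> play_rows([
  {"slide": [-0.001,-0.012,0.0],"dr": [0,0,-1],"hand": 1},
  {"slide": [-0.001,-0.012,-0.03],"dr": [0,0,-1],"hand": 1},
  {"slide": [-0.001,-0.012,-0.05],"dr": [0,0,-1],"hand": 1},
  {"slide": [-0.001,-0.012,-0.05],"dr": [0,0,-1],"hand": 1},
])

```text
time_s: 21.0
ee_pos: [630.6, -9.5, 247.4]
orientation: [[0.987, 0.163, -0.001], [0.163, -0.987, 0.009], [0.0, -0.009, -1.0]]
force: [0.1, 0.0, -0.4]
gripper_width: 0.428
```

```bash
python3 - <<'E'
from h import *
f=rst("21");crop(f,250,150,120,110,6,"cs21")
E
```

```text
e [631.3  -9.1 248.7] tip [631.6  -7.4  62.8] jaw 99.42274104255813 z [ 0.002  0.009 -1.   ] F [ 0.2 -0.  -0.5] w 0.424860340091375 t 21.05
```

View pics/cs21.png

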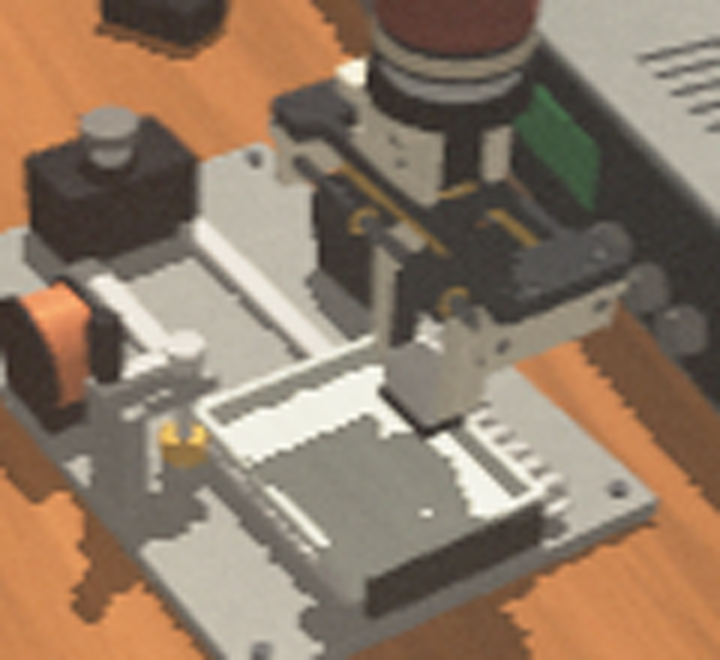

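>>> play_rows([
  {"slide": [-0.003,0.0,-0.012],"dr": [0,0,0],"hand": 1},
  {"slide": [-0.003,0.0,-0.02],"dr": [0,0,0],"hand": 1},
  {"slide": [-0.003,0.0,-0.022],"dr": [0,0,0],"hand": 1},
  {"slide": [-0.003,0.0,-0.022],"dr": [0,0,0],"hand": 1},
])

```text
time_s: 21.55
ee_pos: [628.4, -9.0, 226.7]
orientation: [[0.986, 0.164, 0.002], [0.164, -0.986, 0.009], [0.003, -0.009, -1.0]]
force: [0.3, -0.2, -1.2]
gripper_width: 0.425
```

```bash
python3 - <<'E'
from h import *
f=rst("22");crop(f,250,150,120,110,6,"cs22")
E
```

```text
e [628.5  -9.  226.9] tip [628.9  -7.2  40.9] jaw 99.43689366689466 z [ 0.002  0.009 -1.   ] F [-0.4  0.  -0.6] w 0.42872450763667547 t 21.6
```

View pics/cs22.png

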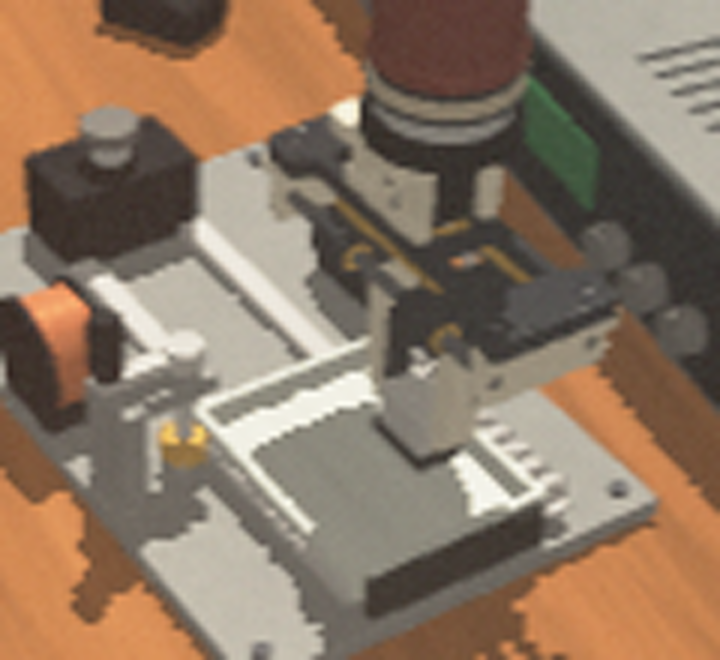

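>>> play_rows([
  {"slide": [0,0,-0.001],"dr": [0,0,0],"hand": -0.4},
  {"slide": [0,0,-0.001],"dr": [0,0,0],"hand": -0.4},
  {"slide": [0,0,-0.001],"dr": [0,0,0],"hand": -0.4},
  {"slide": [0,0,0.03],"dr": [0,0,0],"hand": -0.4},
  {"slide": [0,0,0.08],"dr": [0,0,0],"hand": -0.4},
  {"slide": [-0.01,-0.04,0.12],"dr": [0,0,0],"hand": -0.5},
  {"slide": [-0.03,-0.1,0.13],"dr": [0,0,0],"hand": -0.5},
  {"slide": [-0.05,-0.14,0.13],"dr": [0,0,0],"hand": -0.5},
])

```text
time_s: 22.6
ee_pos: [577.8, -152.0, 358.6]
orientation: [[0.987, 0.162, 0.005], [0.162, -0.987, 0.007], [0.007, -0.006, -1.0]]
force: [0.1, 0.1, -0.5]
gripper_width: 0.749
```

```bash
python3 - <<'E'
from h import *
f=rst("23");crop(f,250,150,130,210,3,"cs23");relays(f,(.4,3.2,0));relays(f,(.4,3.2,0),zl=(46,62),box=(530,660,-90,60))
E
```

```text
e [ 574.4 -159.2  357.8] tip [ 574.4 -159.   171.8] jaw 98.72270594137576 z [-0.     0.001 -1.   ] F [-3.1 -4.6 -0.1] w 0.7469735960725189 t 22.65
px 323.0 274.0 c [ 551.  -193.3] wh [23.4 25.5] yaw 65.6 67 z 29.5
px 285.0 278.0 c [ 454.2 -164.8] wh [23.4 38. ] yaw 94.0 110 z 27.5
px 307.0 319.0 c [ 455.3 -300.4] wh [25.2 38.2] yaw 122.0 155 z 27.4
px 320.0 217.0 c [628.3  -6.7] wh [24.8 38.4] yaw 99.0 82 z 51.6
```

View pics/cs23.png

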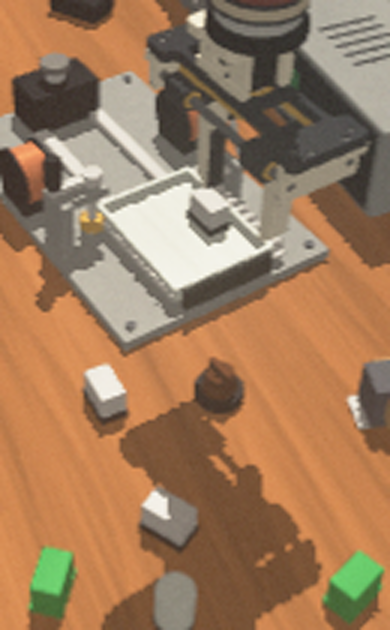

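>>> play_rows([
  {"slide": [-0.04,-0.002,-0.02],"dr": [0,0,-3],"hand": -0.5},
  {"slide": [-0.08,-0.004,-0.05],"dr": [0,0,-4.5],"hand": -0.5},
  {"slide": [-0.12,-0.006,-0.09],"dr": [0,0,-4.5],"hand": -0.5},
  {"slide": [-0.12,-0.006,-0.1],"dr": [0,0,-4.5],"hand": -0.5},
  {"slide": [-0.12,-0.006,-0.1],"dr": [0,0,-4.5],"hand": -0.5},
])

```text
time_s: 23.28
ee_pos: [455.5, -165.1, 257.7]
orientation: [[0.997, 0.074, 0.001], [0.074, -0.997, 0.001], [0.001, -0.001, -1.0]]
force: [0.7, -0.8, -0.3]
gripper_width: 0.752
```

```bash
python3 - <<'E'
from h import *
f=rst("24");crop(f,250,220,110,110,5,"cs24");relays(f,(.4,3.2,0))
E
```

```text
e [ 456.1 -165.1  258.3] tip [ 456.7 -165.1   72.3] jaw 94.26636231804846 z [ 0.003  0.    -1.   ] F [1.1 0.3 0.2] w 0.7525968285832514 t 23.325
px 323.0 274.0 c [ 551.  -193.3] wh [23.8 25.3] yaw 69.2 71 z 29.4
px 285.0 277.0 c [ 454.4 -164.7] wh [23.5 40.7] yaw 94.0 112 z 27.2
px 307.0 319.0 c [ 454.6 -300.4] wh [24.2 39.6] yaw 117.6 147 z 27.6
```

View pics/cs24.png

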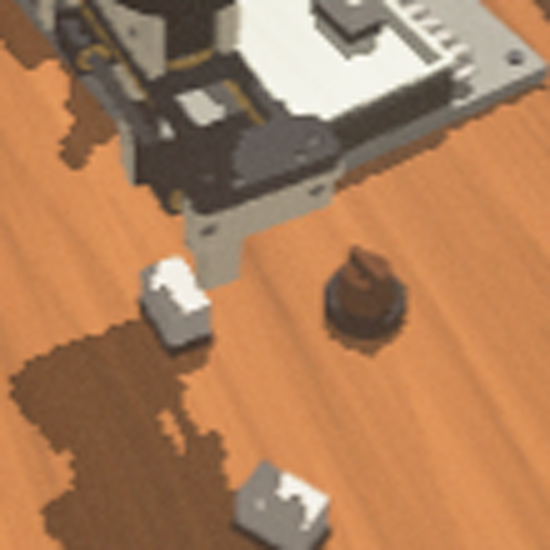

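>>> play_rows([
  {"slide": [-0.002,0,-0.03],"dr": [0,0,0],"hand": -0.5},
  {"slide": [-0.002,0,-0.055],"dr": [0,0,0],"hand": -0.5},
  {"slide": [-0.002,0,-0.058],"dr": [0,0,0],"hand": -0.5},
  {"slide": [-0.002,0,-0.058],"dr": [0,0,0],"hand": 1},
  {"slide": [-0.002,0,-0.058],"dr": [0,0,0],"hand": 1},
  {"slide": [-0.002,0,-0.058],"dr": [0,0,0],"hand": 1},
  {"slide": [-0.002,0,-0.058],"dr": [0,0,0],"hand": 1},
  {"slide": [-0.002,0,-0.058],"dr": [0,0,0],"hand": 1},
], squeeze=30)

```text
time_s: 24.32
ee_pos: [454.4, -165.3, 201.0]
orientation: [[0.997, 0.074, 0.004], [0.074, -0.997, 0.0], [0.004, 0.0, -1.0]]
force: [-1.1, -0.3, 5.7]
gripper_width: 0.425
```

```bash
python3 - <<'E'
from h import *
f=rst("25")
E
```

```text
e [ 454.4 -165.3  201. ] tip [ 455.2 -165.3   15. ] jaw 94.26137959487043 z [ 0.004 -0.    -1.   ] F [-1.5 -0.1  5.8] w 0.42594977153774466 t 24.375
```

>>> play_rows([
  {"slide": [0,0,0.04],"dr": [0,0,0],"hand": 1},
  {"slide": [0,0,0.09],"dr": [0,0,0],"hand": 1},
  {"slide": [0.027,0.037,0.11],"dr": [0,0,2],"hand": 1},
  {"slide": [0.054,0.074,0.11],"dr": [0,0,4],"hand": 1},
  {"slide": [0.082,0.11,0.11],"dr": [0,0,5],"hand": 1},
  {"slide": [0.109,0.147,0.1],"dr": [0,0,5],"hand": 1},
  {"slide": [0.109,0.147,0.08],"dr": [0,0,5],"hand": 1},
  {"slide": [0.109,0.147,0.06],"dr": [0,0,5],"hand": 1},
])

```text
time_s: 25.38
ee_pos: [563.4, -17.4, 260.0]
orientation: [[0.987, 0.163, 0.003], [0.163, -0.987, 0.0], [0.003, 0.0, -1.0]]
force: [-0.4, -1.5, -1.6]
gripper_width: 0.426
```

```bash
python3 - <<'E'
from h import *
f=rst("26");crop(f,250,150,120,110,6,"cs26")
E
```

```text
e [562.2 -17.9 257.4] tip [561.8 -17.8  71.4] jaw 99.31634818077005 z [-0.002  0.    -1.   ] F [-0.2 -0.8 -2. ] w 0.4235770597679249 t 25.425
```

View pics/cs26.png

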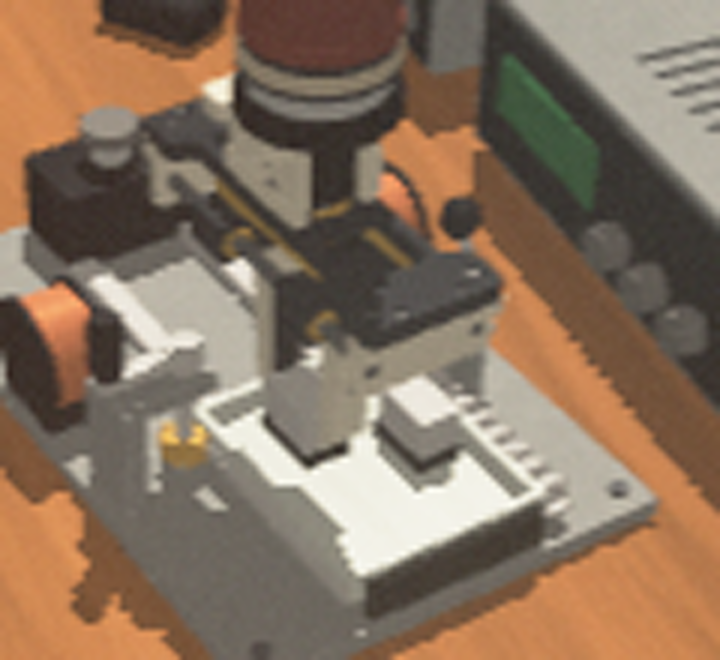

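>>> play_rows([
  {"slide": [0.002,-0.001,-0.015],"dr": [0,0,0],"hand": 1},
  {"slide": [0.002,-0.001,-0.028],"dr": [0,0,0],"hand": 1},
  {"slide": [0.002,-0.001,-0.031],"dr": [0,0,0],"hand": 1},
  {"slide": [0.002,-0.001,-0.031],"dr": [0,0,0],"hand": 1},
])

```text
time_s: 25.92
ee_pos: [564.3, -18.9, 226.6]
orientation: [[0.987, 0.162, -0.002], [0.162, -0.987, 0.0], [-0.002, -0.001, -1.0]]
force: [-0.1, 0.5, -0.1]
gripper_width: 0.427
```

```bash
python3 - <<'E'
from h import *
f=rst("27")
E
```

```text
e [564.4 -18.9 226.7] tip [564.1 -18.9  40.7] jaw 99.3030958803804 z [-0.001  0.    -1.   ] F [-0.5  0.2 -0.4] w 0.4263093173138475 t 25.975
```

Release, lift, head to the last relay.

>>> play_rows([
  {"slide": [0,0,-0.001],"dr": [0,0,0],"hand": -0.4},
  {"slide": [0,0,-0.001],"dr": [0,0,0],"hand": -0.4},
  {"slide": [0,0,-0.001],"dr": [0,0,0],"hand": -0.4},
  {"slide": [0,0,0.03],"dr": [0,0,0],"hand": -0.4},
  {"slide": [0,0,0.08],"dr": [0,0,0],"hand": -0.4},
  {"slide": [-0.01,-0.05,0.11],"dr": [0,0,5],"hand": -0.5},
  {"slide": [-0.03,-0.11,0.11],"dr": [0,0,12],"hand": -0.5},
  {"slide": [-0.055,-0.17,0.1],"dr": [0,0,20],"hand": -0.5},
])

```text
time_s: 26.98
ee_pos: [510.8, -187.0, 328.6]
orientation: [[0.869, 0.494, 0.003], [0.494, -0.869, -0.002], [0.001, 0.003, -1.0]]
force: [0.1, 0.0, -1.2]
gripper_width: 0.752
```

```bash
python3 - <<'E'
from h import *
f=rst("28");crop(f,250,150,130,210,3,"cs28");relays(f,(.4,3.2,0));relays(f,(.4,3.2,0),zl=(46,62),box=(530,660,-90,60))
E
```

```text
e [ 505.1 -198.1  326.2] tip [ 503.7 -199.8  140.3] jaw 118.80950852364978 z [-0.008 -0.009 -1.   ] F [-4.8 -6.  -0.8] w 0.7496191633398784 t 27.025
px 323.0 274.0 c [ 551.1 -192.8] wh [23.4 24.8] yaw 63.4 69 z 30.1
px 306.0 319.0 c [ 454.6 -299.9] wh [25.4 38. ] yaw 120.5 149 z 27.4
px 304.0 226.0 c [570.4 -25.6] wh [16.7 37. ] yaw 61.3 40 z 51.3
```

View pics/cs28.png

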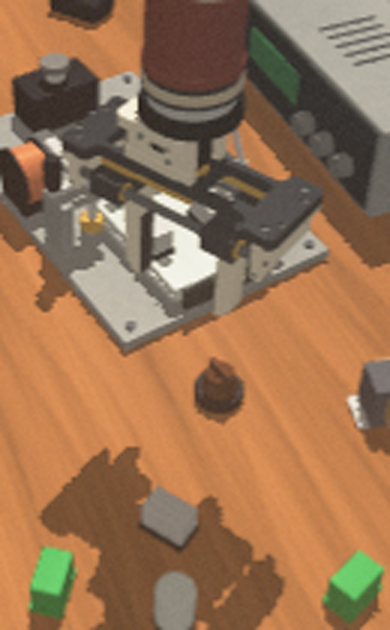

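>>> play_rows([
  {"slide": [-0.02,-0.04,-0.02],"dr": [0,0,1],"hand": -0.5},
  {"slide": [-0.04,-0.08,-0.05],"dr": [0,0,2],"hand": -0.5},
  {"slide": [-0.05,-0.102,-0.066],"dr": [0,0,2],"hand": -0.5},
  {"slide": [-0.05,-0.102,-0.066],"dr": [0,0,2],"hand": -0.5},
  {"slide": [-0.05,-0.102,-0.066],"dr": [0,0,2],"hand": -0.5},
])

```text
time_s: 27.65
ee_pos: [456.4, -298.5, 260.9]
orientation: [[0.858, 0.514, -0.005], [0.514, -0.858, -0.008], [-0.009, 0.004, -1.0]]
force: [0.8, 0.4, 0.0]
gripper_width: 0.752
```

```bash
python3 - <<'E'
from h import *
f=rst("29");crop(f,250,170,120,200,3.5,"cs29");relays(f,(.4,3.2,0));relays(f,(.4,3.2,0),zl=(46,62),box=(530,660,-90,60))
E
```

```text
e [ 456.6 -298.3  261.1] tip [ 455.7 -299.9   75.1] jaw 120.9772927401653 z [-0.005 -0.009 -1.   ] F [ 0.7 -0.4  0.1] w 0.746566686554661 t 27.7
px 307.0 319.0 c [ 454.4 -300.3] wh [24.8 37.8] yaw 120.4 149 z 27.6
```

View pics/cs29.png

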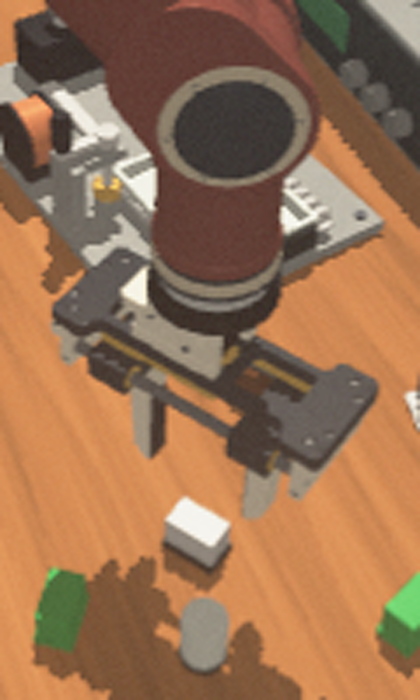

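>>> play_rows([
  {"slide": [-0.002,-0.001,-0.03],"dr": [0.5,-0.3,0],"hand": -0.5},
  {"slide": [-0.002,-0.002,-0.055],"dr": [0.5,-0.3,0],"hand": -0.5},
  {"slide": [-0.002,-0.002,-0.061],"dr": [0.5,-0.3,0],"hand": -0.5},
  {"slide": [-0.002,-0.002,-0.061],"dr": [0.5,-0.3,0],"hand": 1},
  {"slide": [-0.002,-0.002,-0.061],"dr": [0.5,-0.3,0],"hand": 1},
  {"slide": [-0.002,-0.002,-0.061],"dr": [0.5,-0.3,0],"hand": 1},
  {"slide": [-0.002,-0.002,-0.061],"dr": [0.5,-0.3,0],"hand": 1},
  {"slide": [-0.002,-0.002,-0.061],"dr": [0.5,-0.3,0],"hand": 1},
], squeeze=30)

```text
time_s: 28.7
ee_pos: [454.8, -300.4, 200.9]
orientation: [[0.858, 0.514, 0.001], [0.514, -0.858, -0.0], [0.001, 0.001, -1.0]]
force: [-1.0, 0.7, 5.1]
gripper_width: 0.43
```

```bash
python3 - <<'E'
from h import *
f=rst("30")
E
```

```text
e [ 454.8 -300.4  200.9] tip [ 455.1 -300.4   14.9] jaw 120.96924838109075 z [ 0.001 -0.    -1.   ] F [-1.   0.5  5.6] w 0.4261631784731248 t 28.75
```

>>> play_rows([
  {"slide": [0,0,0.04],"dr": [0,0,0],"hand": 1},
  {"slide": [0,0,0.09],"dr": [0,0,0],"hand": 1},
  {"slide": [0.03,0.03,0.13],"dr": [0,0,-4],"hand": 1},
  {"slide": [0.06,0.06,0.14],"dr": [0,0,-8],"hand": 1},
  {"slide": [0.09,0.09,0.14],"dr": [0,0,-13],"hand": 1},
  {"slide": [0.12,0.11,0.14],"dr": [0,0,-18],"hand": 1},
  {"slide": [0.14,0.12,0.14],"dr": [0,0,-21.4],"hand": 1},
  {"slide": [0.14,0.12,0.14],"dr": [0,0,-21.4],"hand": 1},
])

```text
time_s: 29.75
ee_pos: [595.7, -178.5, 340.0]
orientation: [[0.985, 0.17, 0.001], [0.17, -0.985, 0.0], [0.001, -0.0, -1.0]]
force: [-0.8, 0.6, -1.4]
gripper_width: 0.427
```

```bash
python3 - <<'E'
from h import *
f=rst("31");crop(f,250,150,130,130,5,"cs31");relays(f,(.4,3.2,0),zl=(46,62),box=(530,660,-90,60))
E
```

```text
e [ 594.5 -180.1  340. ] tip [ 594.3 -180.3  154. ] jaw 99.68691353153399 z [-0.001 -0.001 -1.   ] F [-0.3 -0.1 -1.8] w 0.4237984764982943 t 29.8
px 320.0 217.0 c [629.4  -6.7] wh [23.5 40.1] yaw 99.7 83 z 51.8
px 301.0 225.0 c [562.7 -17.6] wh [23.7 39.6] yaw 100.0 86 z 51.7
```

View pics/cs31.png

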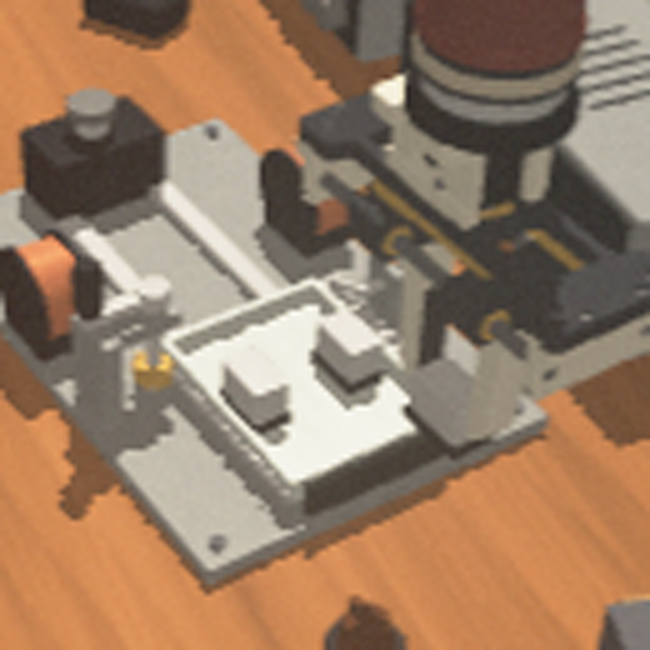

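>>> play_rows([
  {"slide": [0.001,0.045,0],"dr": [0,0,0],"hand": 1},
  {"slide": [0.001,0.09,-0.02],"dr": [0,0,0],"hand": 1},
  {"slide": [0.001,0.135,-0.04],"dr": [0,0,0],"hand": 1},
  {"slide": [0.001,0.168,-0.05],"dr": [0,0,0],"hand": 1},
  {"slide": [0.001,0.168,-0.06],"dr": [0,0,0],"hand": 1},
  {"slide": [0.001,0.168,-0.07],"dr": [0,0,0],"hand": 1},
  {"slide": [0.001,0.168,-0.07],"dr": [0,0,0],"hand": 1},
])

```text
time_s: 30.68
ee_pos: [594.9, -14.8, 269.2]
orientation: [[0.986, 0.165, -0.003], [0.165, -0.986, -0.003], [-0.004, 0.002, -1.0]]
force: [0.4, 0.6, -0.9]
gripper_width: 0.426
```

```bash
python3 - <<'E'
from h import *
f=rst("32");crop(f,250,150,130,110,6,"cs32");relays(f,(.4,3.2,0),zl=(46,62),box=(530,660,-90,60))
E
```

```text
e [595.3 -14.4 269.8] tip [595.  -14.8  83.8] jaw 99.5020178916236 z [-0.002 -0.002 -1.   ] F [0.3 0.3 0.3] w 0.4269269383830958 t 30.725
px 322.0 218.0 c [630.  -11.8] wh [23.4 27.7] yaw 103.9 48 z 51.4
px 301.0 225.0 c [561.5 -18.9] wh [23.6 38.2] yaw 102.5 88 z 51.7
```

View pics/cs32.png

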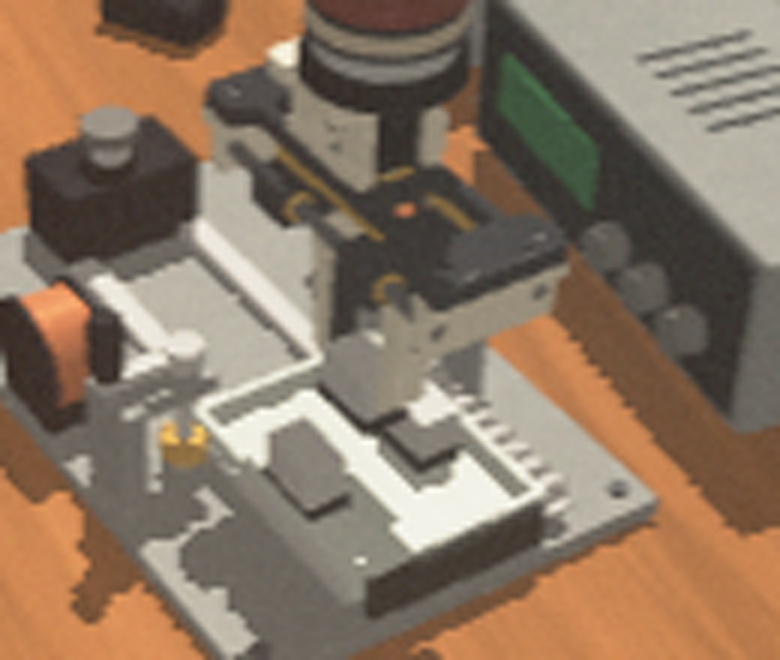

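Aligned; descend to 226.5.

>>> play_rows([
  {"slide": [0.001,0.001,-0.02],"dr": [0,0,0],"hand": 1},
  {"slide": [0.001,0.001,-0.036],"dr": [0,0,0],"hand": 1},
  {"slide": [0.001,0.001,-0.043],"dr": [0,0,0],"hand": 1},
  {"slide": [0.001,0.001,-0.043],"dr": [0,0,0],"hand": 1},
])

```text
time_s: 31.22
ee_pos: [596.4, -13.6, 226.7]
orientation: [[0.986, 0.165, -0.002], [0.165, -0.986, -0.002], [-0.002, 0.002, -1.0]]
force: [-0.0, -1.1, -0.7]
gripper_width: 0.429
```

```bash
python3 - <<'E'
from h import *
f=rst("33");crop(f,250,150,130,110,6,"cs33")
E
```

```text
e [596.5 -13.5 226.9] tip [596.3 -13.9  40.9] jaw 99.49566228702648 z [-0.001 -0.002 -1.   ] F [ 0.3 -0.7 -1.2] w 0.4302885182969221 t 31.275
```

View pics/cs33.png

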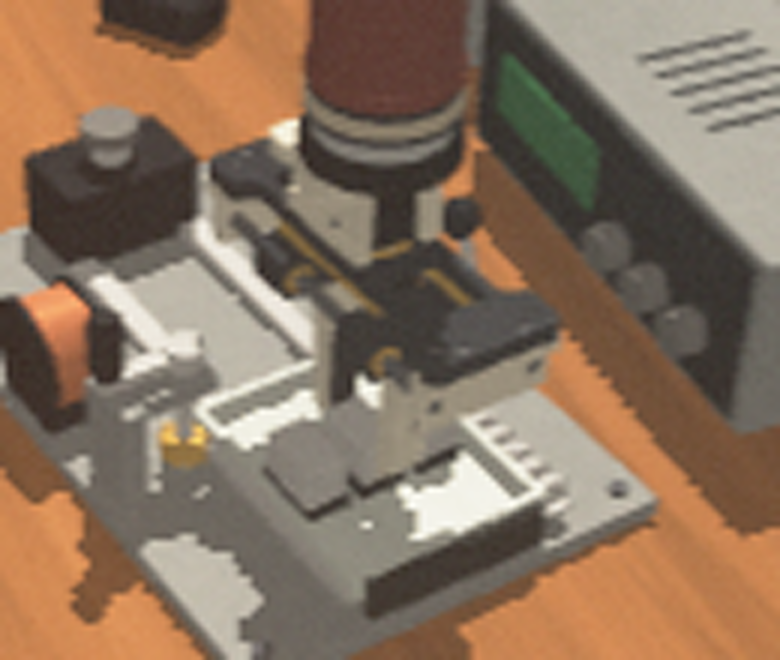

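>>> play_rows([
  {"slide": [0,0,-0.001],"dr": [0,0,0],"hand": -0.4},
  {"slide": [0,0,-0.001],"dr": [0,0,0],"hand": -0.4},
  {"slide": [0,0,-0.001],"dr": [0,0,0],"hand": -0.4},
  {"slide": [0,0,0.03],"dr": [0,0,0],"hand": -0.4},
  {"slide": [0,0,0.08],"dr": [0,0,0],"hand": -0.4},
  {"slide": [-0.03,0.01,0.12],"dr": [0,0,0],"hand": -0.5},
  {"slide": [-0.075,0.025,0.12],"dr": [0,0,0],"hand": -0.5},
  {"slide": [-0.117,0.042,0.12],"dr": [0,0,0],"hand": -0.5},
])

```text
time_s: 32.28
ee_pos: [478.1, 28.8, 347.7]
orientation: [[0.986, 0.164, 0.001], [0.164, -0.986, -0.002], [0.0, 0.002, -1.0]]
force: [-0.3, 0.9, 0.6]
gripper_width: 0.747
```

```bash
python3 - <<'E'
from h import *
f=rst("34");crop(f,230,130,150,130,5,"cs34");relays(f,(.4,3.2,0),zl=(46,62),box=(530,660,-90,60))
E
```

```text
e [472.3  31.3 346.8] tip [470.4  31.1 160.8] jaw 99.7489594506989 z [-0.01  -0.001 -1.   ] F [-5.3  0.2 -1. ] w 0.7514377831744798 t 32.325
px 320.0 217.0 c [629.1  -4.8] wh [25.9 42.2] yaw 101.3 84 z 51.7
px 310.0 221.0 c [595.3 -12.5] wh [24.2 40. ] yaw 102.0 89 z 51.6
px 301.0 225.0 c [562.9 -18.2] wh [24.1 40.6] yaw 99.8 87 z 51.6
```

View pics/cs34.png

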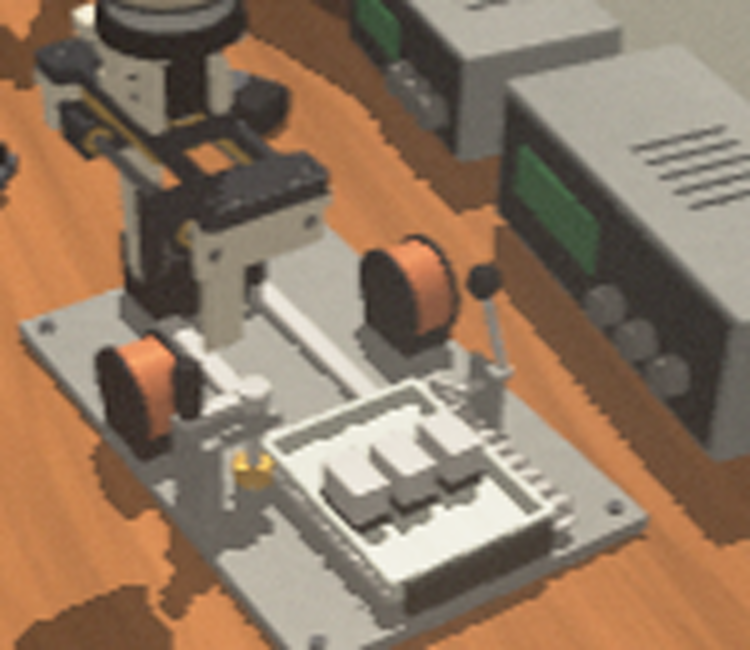

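>>> play_rows([
  {"slide": [0.008,-0.003,0],"dr": [0,0,0],"hand": -0.5},
  {"slide": [0.008,-0.003,0],"dr": [0,0,0],"hand": -0.5},
  {"slide": [0.008,-0.003,-0.02],"dr": [0,0,0],"hand": -0.5},
  {"slide": [0.008,-0.003,-0.045],"dr": [0,0,0],"hand": -0.5},
])

```text
time_s: 32.83
ee_pos: [481.9, 27.6, 301.6]
orientation: [[0.986, 0.168, -0.007], [0.168, -0.986, -0.001], [-0.007, -0.0, -1.0]]
force: [0.2, -1.1, 0.1]
gripper_width: 0.753
```

```bash
python3 - <<'E'
from h import *
f=rst("35");crop(f,230,130,100,100,6,"cs35")
E
```

```text
e [480.6  27.5 298.5] tip [478.   27.2 112.5] jaw 99.66837990338081 z [-0.014 -0.002 -1.   ] F [-0.8  0.  -1.7] w 0.7506566521261249 t 32.875
```

View pics/cs35.png

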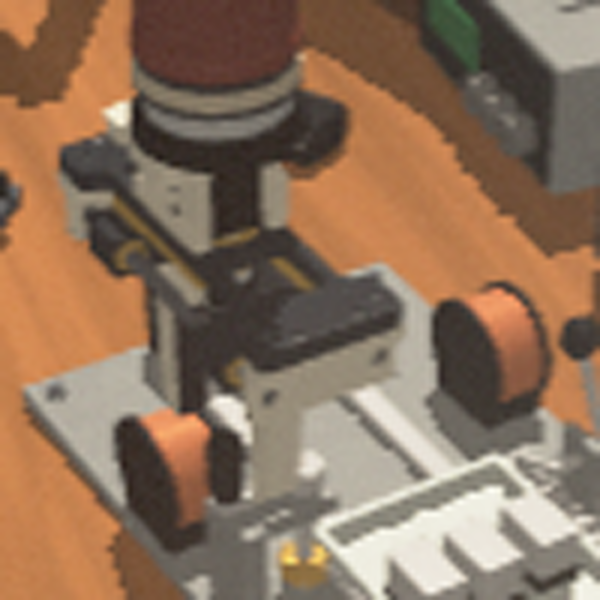

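>>> play_rows([
  {"slide": [0,0.001,-0.01],"dr": [0,-0.7,0],"hand": -0.5},
  {"slide": [0,0.001,-0.02],"dr": [0,-0.7,0],"hand": -0.5},
  {"slide": [0,0.001,-0.02],"dr": [0,-0.7,0],"hand": 1},
  {"slide": [0,0.001,-0.02],"dr": [0,-0.7,0],"hand": 1},
  {"slide": [0,0.001,-0.02],"dr": [0,-0.7,0],"hand": 1},
  {"slide": [0,0.001,-0.02],"dr": [0,-0.7,0],"hand": 1},
  {"slide": [0,0.001,-0.02],"dr": [0,-0.7,0],"hand": 1},
  {"slide": [0,0.001,-0.02],"dr": [0,-0.7,0],"hand": 1},
], squeeze=20)

```text
time_s: 33.88
ee_pos: [480.6, 28.5, 278.6]
orientation: [[0.986, 0.168, -0.002], [0.168, -0.986, -0.002], [-0.002, 0.002, -1.0]]
force: [-0.4, -0.4, 0.3]
gripper_width: 0.201
```

```bash
python3 -c "
from h import *
crank();t0=-169
import numpy as np
for k in range(1,33):
    c0=(k-1)//8*8
    a=np.radians(t0+24*k);b=np.radians(t0+24*c0)
    print(k,t0+24*k,(0.042*(np.cos(a)-np.cos(b))).round(3),(.042*(np.sin(a)-np.sin(b))).round(3))
"
```

```text
e [480.6  28.5 278.6] knob [480.3  28.2 111.6] R 41.3 ang -168.4 F [-0.4 -0.4  0.3] 0.20097878655516993
1 -145 0.007 -0.016
2 -121 0.02 -0.028
3 -97 0.036 -0.034
4 -73 0.054 -0.032
5 -49 0.069 -0.024
6 -25 0.079 -0.01
7 -1 0.083 0.007
8 23 0.08 0.024
9 47 -0.01 0.014
10 71 -0.025 0.023
11 95 -0.042 0.025
12 119 -0.059 0.02
13 143 -0.072 0.009
14 167 -0.08 -0.007
15 191 -0.08 -0.024
16 215 -0.073 -0.041
17 239 0.013 -0.012
18 263 0.029 -0.018
19 287 0.047 -0.016
20 311 0.062 -0.008
21 335 0.072 0.006
22 359 0.076 0.023
23 383 0.073 0.041
24 407 0.063 0.055
25 431 -0.015 0.009
26 455 -0.032 0.011
27 479 -0.049 0.006
28 503 -0.062 -0.005
29 527 -0.07 -0.021
30 551 -0.07 -0.039
31 575 -0.063 -0.055
32 599 -0.05 -0.067
```

>>> play_rows([
  {"slide": [0.007,-0.016,0],"dr": [0,0,0],"hand": 1},
  {"slide": [0.02,-0.028,0],"dr": [0,0,0],"hand": 1},
  {"slide": [0.036,-0.034,0],"dr": [0,0,0],"hand": 1},
  {"slide": [0.054,-0.032,0],"dr": [0,0,0],"hand": 1},
  {"slide": [0.069,-0.024,0],"dr": [0,0,0],"hand": 1},
  {"slide": [0.079,-0.01,0],"dr": [0,0,0],"hand": 1},
  {"slide": [0.083,0.007,0],"dr": [0,0,0],"hand": 1},
  {"slide": [0.08,0.024,0],"dr": [0,0,0],"hand": 1},
])

```text
time_s: 34.88
ee_pos: [560.7, 52.5, 278.5]
orientation: [[0.986, 0.167, -0.002], [0.167, -0.986, -0.003], [-0.003, 0.003, -1.0]]
force: [-4.3, -2.8, 5.2]
gripper_width: 0.2
```

```bash
python3 - <<'E'
from h import *
crank();f=rst("36");crop(f,230,130,130,120,5,"cs36")
E
```

```text
e [560.7  52.5 278.5] knob [560.4  52.  111.5] R 42.5 ang 21.4 F [-4.3 -2.8  5.2] 0.19958866768199693
e [559.5  55.6 278.6] tip [558.6  55.3  92.6] jaw 99.87708330979625 z [-0.004 -0.001 -1.   ] F [-4.4 -0.4  4.8] w 0.19927658465709705 t 34.925
```

View pics/cs36.png

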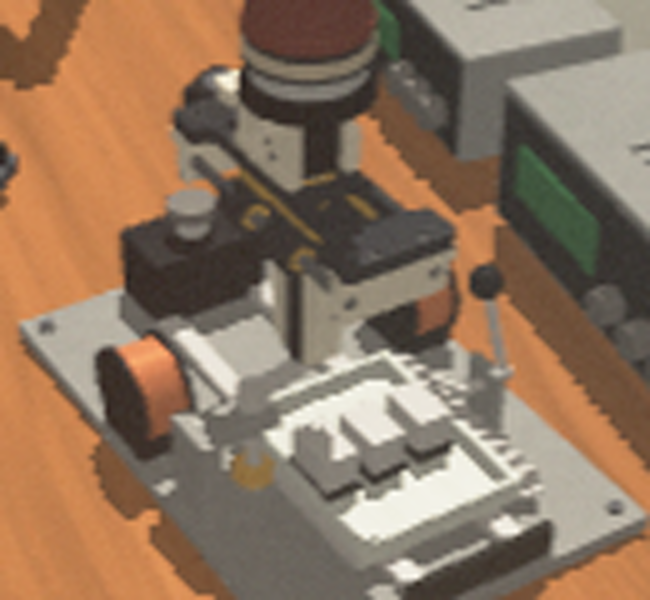

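>>> play_rows([
  {"slide": [-0.01,0.012,0],"dr": [0,0,0],"hand": 1},
  {"slide": [-0.025,0.021,0],"dr": [0,0,0],"hand": 1},
  {"slide": [-0.042,0.023,0],"dr": [0,0,0],"hand": 1},
  {"slide": [-0.059,0.018,0],"dr": [0,0,0],"hand": 1},
  {"slide": [-0.072,0.007,0],"dr": [0,0,0],"hand": 1},
  {"slide": [-0.08,-0.009,0],"dr": [0,0,0],"hand": 1},
  {"slide": [-0.08,-0.026,0],"dr": [0,0,0],"hand": 1},
  {"slide": [-0.072,-0.043,0],"dr": [0,0,0],"hand": 1},
])

```text
time_s: 35.92
ee_pos: [486.9, 13.1, 278.6]
orientation: [[0.985, 0.173, -0.006], [0.173, -0.985, 0.0], [-0.006, -0.001, -1.0]]
force: [1.6, 1.6, -1.8]
gripper_width: 0.199
```

```bash
python3 - <<'E'
from h import *
crank()
E
```

```text
e [486.9  13.1 278.6] knob [485.9  13.1 111.6] R 42.0 ang -146.2 F [ 1.6  1.6 -1.8] 0.19897664493950323
```

>>> play_rows([
  {"slide": [0.013,-0.012,0],"dr": [0,0,0],"hand": 1},
  {"slide": [0.029,-0.018,0],"dr": [0,0,0],"hand": 1},
  {"slide": [0.047,-0.016,0],"dr": [0,0,0],"hand": 1},
  {"slide": [0.062,-0.008,0],"dr": [0,0,0],"hand": 1},
  {"slide": [0.072,0.006,0],"dr": [0,0,0],"hand": 1},
  {"slide": [0.076,0.023,0],"dr": [0,0,0],"hand": 1},
  {"slide": [0.073,0.041,0],"dr": [0,0,0],"hand": 1},
  {"slide": [0.063,0.055,0],"dr": [0,0,0],"hand": 1},
])

```text
time_s: 36.92
ee_pos: [548.1, 69.5, 278.6]
orientation: [[0.985, 0.175, -0.01], [0.175, -0.985, -0.001], [-0.01, -0.001, -1.0]]
force: [-3.5, -5.8, 4.1]
gripper_width: 0.199
```

```bash
python3 - <<'E'
from h import *
crank()
E
```

```text
e [548.1  69.5 278.6] knob [546.4  69.4 111.6] R 41.7 ang 52.0 F [-3.5 -5.8  4.1] 0.19912378079607676
```

>>> play_rows([
  {"slide": [-0.016,0.008,0],"dr": [0,0,0],"hand": 1},
  {"slide": [-0.033,0.008,0],"dr": [0,0,0],"hand": 1},
  {"slide": [-0.049,0.002,0],"dr": [0,0,0],"hand": 1},
  {"slide": [-0.061,-0.011,0],"dr": [0,0,0],"hand": 1},
  {"slide": [-0.067,-0.027,0],"dr": [0,0,0],"hand": 1},
  {"slide": [-0.067,-0.04,0],"dr": [0,0,0],"hand": 1},
  {"slide": [-0.067,-0.042,0],"dr": [0,0,0],"hand": 1},
  {"slide": [-0.067,-0.042,0],"dr": [0,0,0],"hand": 1},
])

```text
time_s: 37.92
ee_pos: [481.6, 28.2, 278.7]
orientation: [[0.984, 0.176, -0.008], [0.176, -0.984, -0.0], [-0.008, -0.001, -1.0]]
force: [5.4, 0.2, -5.0]
gripper_width: 0.203
```

```bash
python3 - <<'E'
from h import *
crank();f=rst("37");crop(f,230,130,130,120,5,"cs37")
E
```

```text
e [481.6  28.2 278.7] knob [480.2  28.2 111.7] R 41.4 ang -168.4 F [ 5.4  0.2 -5. ] 0.20250484416431697
e [481.6  28.2 278.7] tip [480.1  28.2  92.7] jaw 100.13068182846136 z [-0.008 -0.    -1.   ] F [ 4.8  1.  -4.4] w 0.197532507149364 t 37.975
```

View pics/cs37.png

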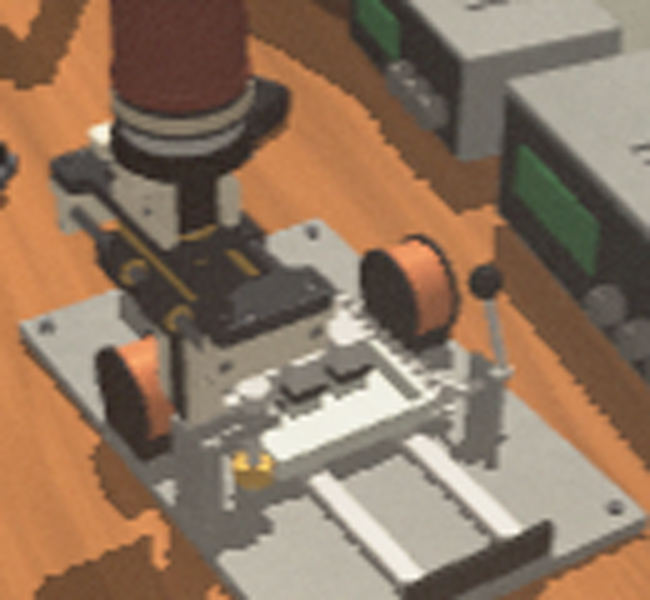

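>>> play_rows([
  {"slide": [0.0005,-0.002,0],"dr": [0,0,0],"hand": 1},
  {"slide": [0.0005,-0.004,0],"dr": [0,0,0],"hand": 1},
  {"slide": [0.0005,-0.004,0],"dr": [0,0,0],"hand": 1},
])

```text
time_s: 38.35
ee_pos: [481.8, 27.0, 278.7]
orientation: [[0.984, 0.179, -0.008], [0.179, -0.984, 0.004], [-0.008, -0.005, -1.0]]
force: [3.4, 6.3, -3.0]
gripper_width: 0.199
```

```bash
python3 - <<'E'
from h import *
crank()
E
```

```text
e [481.8  27.  278.7] knob [480.4  27.6 111.7] R 41.4 ang -167.6 F [ 3.4  6.3 -3. ] 0.199228031886238
```

>>> play_rows([
  {"slide": [0,0.002,0],"dr": [0,0,0],"hand": -0.4},
  {"slide": [0,0.002,0],"dr": [0,0,0],"hand": -0.4},
  {"slide": [0,0.002,0],"dr": [0,0,0],"hand": -0.4},
  {"slide": [0,0.002,0.03],"dr": [0,0,0],"hand": -0.4},
  {"slide": [0,0.002,0.07],"dr": [0,0,0],"hand": 0},
  {"slide": [0.012,0.04,0.08],"dr": [0,0,0],"hand": 1},
  {"slide": [0.027,0.08,0.08],"dr": [0,0,0],"hand": 1},
  {"slide": [0.042,0.12,0.08],"dr": [0,0,0],"hand": 1},
])

```text
time_s: 39.35
ee_pos: [523.9, 147.4, 359.0]
orientation: [[0.984, 0.177, -0.009], [0.177, -0.984, 0.003], [-0.008, -0.004, -1.0]]
force: [-0.6, 0.6, 0.3]
gripper_width: 0.248
```

```bash
python3 - <<'E'
from h import *
f=rst("38");crop(f,220,110,130,140,5,"cs38");relays(f,(.4,3.2,0),zl=(46,62),box=(510,640,50,180))
E
```

```text
e [524.8 154.3 359. ] tip [523.7 156.1 173. ] jaw 100.71697318918224 z [-0.006  0.01  -1.   ] F [2.1 5.  0.9] w 0.20407079749042814 t 39.4
px 298.0 196.0 c [609.2 111.7] wh [26.2 39.9] yaw 95.3 74 z 51.4
px 289.0 199.0 c [575.1 104.1] wh [24.4 38. ] yaw 98.8 74 z 51.7
px 280.0 202.0 c [544.  100.3] wh [24.7 41.3] yaw 102.5 60 z 51.8
```

View pics/cs38.png

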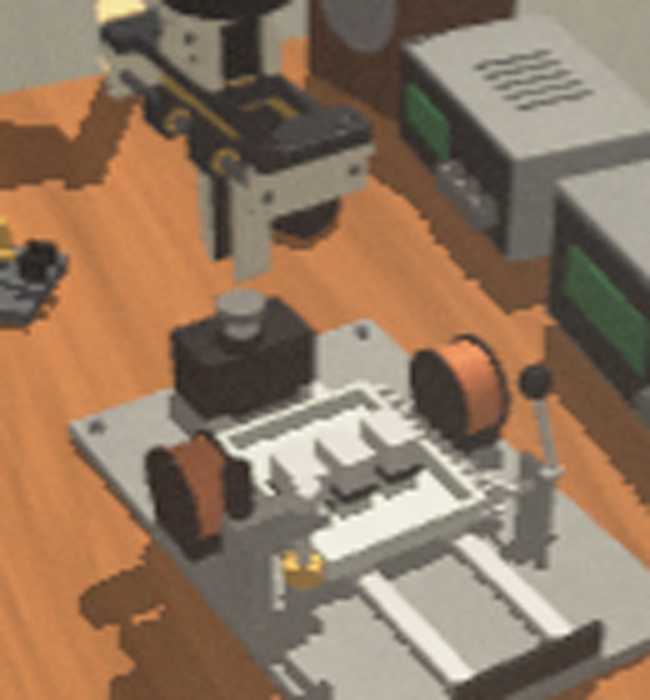

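>>> play_rows([
  {"slide": [0.012,0.03,0],"dr": [0,0,0],"hand": 1},
  {"slide": [0.024,0.06,-0.02],"dr": [0,0,0],"hand": 1},
  {"slide": [0.03,0.083,-0.045],"dr": [0,0,0],"hand": 1},
  {"slide": [0.03,0.083,-0.055],"dr": [0,0,0],"hand": 1},
  {"slide": [0.03,0.083,-0.055],"dr": [0,0,0],"hand": 1},
])

```text
time_s: 40.02
ee_pos: [554.6, 235.6, 303.3]
orientation: [[0.983, 0.185, -0.008], [0.185, -0.983, 0.007], [-0.007, -0.009, -1.0]]
force: [0.6, 0.4, 0.2]
gripper_width: 0.004
```

```bash
python3 - <<'E'
from h import *
f=rst("39");crop(f,220,110,110,100,6,"cs39")
C=cloud(f)+[.4,3.2,0];m=(np.hypot(C[...,0]-555,C[...,1]-238)<30)&(C[...,2]>77)&(C[...,2]<92);P=C[m];print(len(P),P.mean(0),np.percentile(P,[3,97],axis=0))
E
```

```text
e [554.9 235.5 304.2] tip [553.8 237.  118.2] jaw 100.59418077421111 z [-0.006  0.008 -1.   ] F [-0.   0.5  0.2] w 0.004926073083885369 t 40.075
53 [555.20892428 235.88386319  81.55946699] [[540.12660448 222.40450079  77.93338349]
 [570.1412351  250.50533599  84.27551567]]
```

View pics/cs39.png

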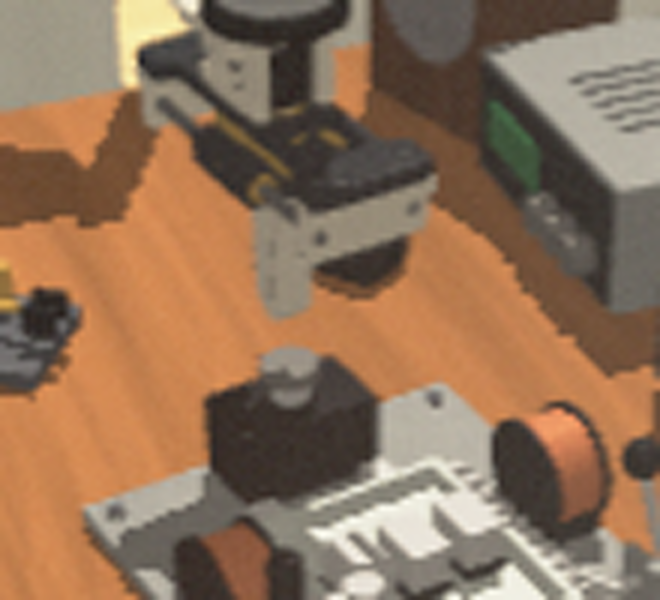

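>>> play_rows([
  {"slide": [0.001,0,-0.018],"dr": [0,0,0],"hand": 1},
  {"slide": [0.001,0,-0.03],"dr": [0,0,0],"hand": 1},
  {"slide": [0.001,0,-0.037],"dr": [0,0,0],"hand": 1},
  {"slide": [0.001,0,-0.042],"dr": [0,0,0],"hand": 1},
  {"slide": [0.001,0,-0.046],"dr": [0,0,0],"hand": 1},
  {"slide": [0.001,0,-0.047],"dr": [0,0,0],"hand": 1},
  {"slide": [0.001,0,-0.047],"dr": [0,0,0],"hand": 1},
])

```text
time_s: 40.95
ee_pos: [555.8, 234.5, 261.3]
orientation: [[0.983, 0.183, -0.006], [0.183, -0.983, 0.006], [-0.005, -0.007, -1.0]]
force: [-7.8, -4.9, 23.8]
gripper_width: 0.004
```

```bash
python3 - <<'E'
from h import *
f=rst("40");crop(f,220,110,110,100,6,"cs40")
E
```

```text
e [555.8 234.5 261.3] tip [554.7 235.7  75.3] jaw 100.550334208682 z [-0.006  0.006 -1.   ] F [-6.6 -4.6 22.9] w 0.0071408143092403144 t 41.0
```

View pics/cs40.png

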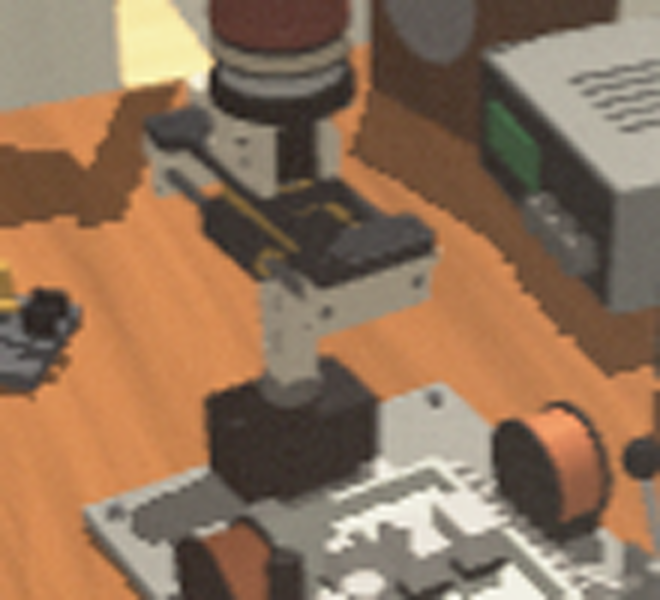

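Tip at 75.3 mm with 23 N: the plunger is at its stop. Release upward.

>>> play_rows([
  {"slide": [0,0,0.0],"dr": [0,0,0],"hand": 1},
  {"slide": [0,0,0.02],"dr": [0,0,0],"hand": 1},
  {"slide": [0,0,0.06],"dr": [0,0,0],"hand": 1},
  {"slide": [0,0,0.12],"dr": [0,0,0],"hand": 1},
  {"slide": [0,0,0.15],"dr": [0,0,0],"hand": 1},
  {"slide": [0,0,0.15],"dr": [0,0,0],"hand": 1},
])

```text
time_s: 41.75
ee_pos: [556.1, 235.1, 414.0]
orientation: [[0.983, 0.183, -0.0], [0.183, -0.983, 0.009], [0.002, -0.009, -1.0]]
force: [0.1, 0.1, -0.7]
gripper_width: 0.006
```

```bash
python3 - <<'E'
from h import *
f=rst("41");crop(f,220,140,130,120,6,"cs41");relays(f,(.4,3.2,0),zl=(46,62),box=(510,640,50,180))
C=cloud(f)+[.4,3.2,0];m=(np.hypot(C[...,0]-555,C[...,1]-238)<22)&(C[...,2]>70)&(C[...,2]<92);print("plunger z max",np.percentile(C[m][:,2],95))
s=load("side0");d=np.abs(f["pixels"].astype(int)-s["pixels"]).max(-1);print([ (n,d[v-6:v+6,u-6:u+6].mean()) for n,(u,v) in dict(rot=(323,279),cap=(308,351),tr=(381,280),mug=(321,405),card=(420,330)).items()])
E
```

```text
e [555.6 234.7 411.7] tip [554.8 236.1 225.7] jaw 100.56940195652837 z [-0.004  0.007 -1.   ] F [ 0.1  0.9 -1.7] w 0.009344113511792946 t 41.8
px 298.0 195.0 c [609.7 112.3] wh [24.3 42.1] yaw 98.4 70 z 51.6
px 289.0 199.0 c [575.8 104.2] wh [25.3 40.5] yaw 102.1 74 z 51.7
px 280.0 202.0 c [543.5  99.8] wh [25.2 40.5] yaw 99.5 62 z 51.7
plunger z max 83.8969305861613
[('rot', np.float64(4.951388888888889)), ('cap', np.float64(6.361111111111111)), ('tr', np.float64(5.965277777777778)), ('mug', np.float64(8.13888888888889)), ('card', np.float64(7.333333333333333))]
```

View pics/cs41.png

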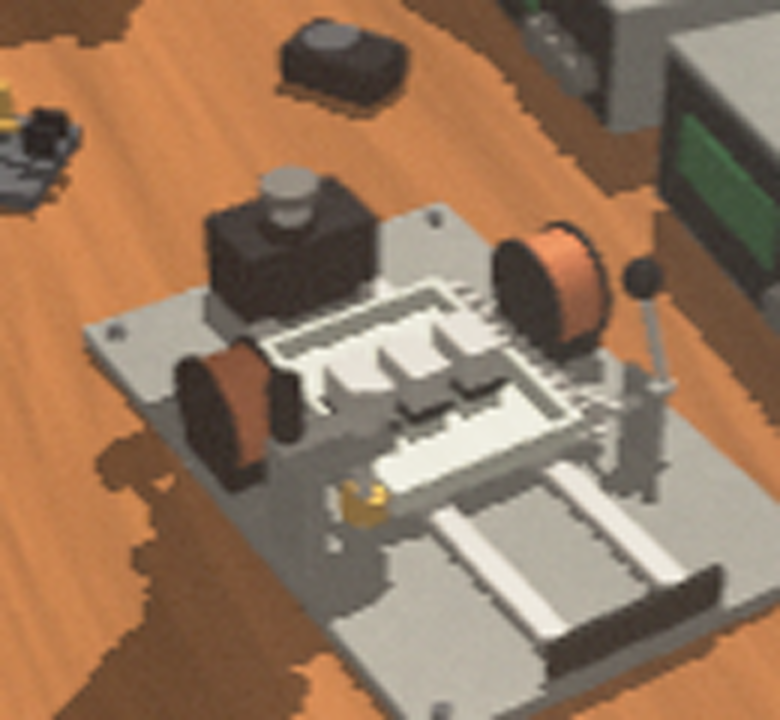

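Everything is in its end state: tray home, three relays in it, pawl in the teeth, plunger up, and the bystanders unmoved.

```bash
python3 -c "
from plant import env
print(env.sign_off())"
```

```text
the job is handed in; nothing more can be done
None
```

The job is done and handed in at about 42 s of the 210 s. There were three white relays on the desk, and all of them ended up in the tray.

I flipped the pawl out and wound the crank to the outer stop, then flipped the pawl back. The first push to flip it back fell short, so the lever dropped outward again. The second pressed on top of the ball, with about 30 N up on the fingers (about 39 N in all, close to the 40 N limit). The third, lower push took.

One relay was knocked aside while I was placing another, so I measured it again before picking it up. I then wound the tray two full turns home to its stop and pressed the plunger to its stop (tip at 75 mm, 23 N), then let go.

Last checks from the side camera before handing in:
- **Relays:** all three lie inside the tray, and its position reads as home.
- **Pawl and plunger:** the lever leans inward, in the teeth. The plunger head is back up at about 84 mm.
- **Other things on the desk:** the rotary switch, capacitor can, transformer, mug and card holder show no change from the first picture. The hand microphone looks undisturbed, and I did not check the screwdriver or bug key closely. The arm did not go near those three.
- **Gripper:** clear of everything.

The two cameras disagreed by up to about 8 mm in y early on. I corrected for that by comparing the camera's view of the fingers with the arm's own readings, and no later check contradicted it.

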